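# Wedge the spring clip off the instrument shaft

### The job

Pick up the red-handled wedge, slide it along the top of the steel shaft under the orange spring clip until the clip has sprung off the shaft onto the thick part of the wedge, then carry the clip away on the wedge and set both down, not dropped, in the aluminium parts tray. Work gently: let the wedge rest only lightly on the shaft, do not crush the clip between the handle and the yellow stop, do not touch the clip with the fingers while it is on the shaft, and leave the other things on the bench where they are.

Things in the scene. Friction and masses are not known exactly. Their poses are not given: they have to be found in the camera images.
- stand: Shaft stand fixed to the bench, origin 0 to 12 mm above it: grey base 200 x 64 mm, blue supports no higher than the shaft, level round steel shaft 16 mm thick along its x (z up), x = -105 mm (free end, wedge side) to +85 mm, axis 55 mm above the origin. Its yellow stop, two ears 16 mm apart and 24 mm above the shaft, is sprung (3 N/mm, 4 mm) and set 1 to 45 mm past the clip (pose not given).
- clip: Orange spring clip on the shaft, 14 mm long (x, as the stand's), 26 mm wide, 45 g. Origin on the shaft's axis, mid length; z up. Flat bridge (3 mm thick), underside 3 mm above the shaft's top; lane for the wedge 14 mm wide. The wedge first pushes it along to the stop, then lifts it (up to 14 N). Risen 8 to 12 mm it springs off upward and its jaws close round the blade, which fits between the ears.
- wedge: Loose wedge, 87 mm long, 90 g, on its flat underside. Origin on the underside, 40 mm behind the thin tip; x to the tip, z up. Blade 8 mm wide: 2 mm thick from x = +40 (tip) to +34 mm, rising evenly to 16.5 mm at -6 mm, level to -21 mm (the clip ends here). Red handle block x = -47 to -21 mm, 16 mm wide (y), 48 mm high. Pushing takes up to 14 N; over 20 N on shaft or clip is too rough.
- tray: Fixed open aluminium parts tray, 125 mm (its x) by 175 mm (its y) by 18 mm high, walls 3 mm, floor 3 mm thick. Origin under its centre, on the bench.
- screwdriver: Loose screwdriver lying on the bench; leave it.
- spanner: Loose spanner lying on the bench; leave it.
- pulley: Loose aluminium belt pulley, 48 mm across, 27 mm high; leave it.
- collar: Loose brass collar, 34 mm across, 12 mm high; leave it.
- jar: Amber jar, 60 mm across, 75 mm high; leave it.
- wash_bottle: White bottle, 56 mm across, 110 mm high; leave it.
- dish: Shallow white dish, 90 mm across, 20 mm high; leave it.

How it is judged:
By the outcome, as a careful person would: the job done as asked, in the order asked, and still so for the second after the job is handed in, with the robot touching nothing.
It also fails if it takes over 72 s, if anything falls off the work surface, if the arm or the gripper's body presses on something with over 40 N, if the wrist force passes 120 N, or if a joint passes its speed limit or range.

### The arm

A 7-joint arm with a two-finger parallel gripper is mounted at the origin on the work surface. World frame = base frame: x ahead of the robot, y to its left, z up, the work surface at z = 0. Lengths are in m, angles in rad, forces in N, time in s.
With the tool pointing down it reaches from about 0.425 to 0.925 m from the base axis. Payload 6.8 kg.
Tool frame: the origin (TCP) lies midway between the tips of the shut fingers; the grasp point (between the pads) lies 19 mm behind it; z points along the fingers, y is the line along which they close (so a half turn about z gives the same grasp; the last joint's range is limited). The gripper opens to 85 mm and grips with 20 to 120 N. Pads are 22 mm wide; open, the fingers measure 114 mm over their backs; the gripper's body (76 mm by 85 mm) begins 54 mm behind the grasp point. The pads swing forward as they close: fully open they stand 13 mm farther back than shut.
Start: joints at [1.142, 0.477, 0.022, 1.555, -0.011, 1.109, -0.083], TCP at [0.213, -0.641, 0.231] pointing down, gripper open.
Joint ranges: [-2.96, 2.96], [-0.34, 2.1], [-1.41, 1.46], [0.24, 2.44], [-1.37, 4.51], [0.17, 1.92], [-2.96, 2.96]. Speed limits (rad/s): [2.39, 2.39, 3.14, 3.14, 3.14, 3.14, 3.14].

### API

Orientations are given as a unit quaternion [w, x, y, z].
In Python, from station import bot gives the robot as it stands.
- The arm moves only by the tool jog_arm, never from a script. Its argument "rows" is a list of rows, each an object of numbers: "fingers": the finger opening in mm, from 0 to 85.4; "x", "y", "z": the shift along the tool's x, y, z in mm; "ax", "ay", "az": the turn, a rotation vector about the tool's x, y, z in degrees. A call has exactly 8 rows; each row shifts and turns the commanded pose from where the row before left it, along the tool's axes as they then stand; what a row does not reach is not made up. A row lasts 1/10 s, in which the tool goes at most 50 mm and 8.59 degrees, less where a joint would pass 70% of its speed; a pose out of reach is approached as far as the arm can. A call with a gripper value outside its range is refused whole. The fingers move at their own pace and stop on an object; "force" is the grip in N (left out, the last holds). Time passes only in rows, so rows that do not move let the fingers close, or fill a call up. It gives the time, the measured TCP pose, the force, the opening and the grip force at its end, in the units of the state.
- bot.get_obs(): the state, without advancing time (a new reading comes with each control period).
- bot.read_camera(name): name is "scene" or "top"; returns a dict with "pixels" (384x512x3 uint8, red, green, blue), "vertical_fov" (degrees; the focal length in pixels is half the picture's height over the tangent of half this angle, whatever the lens; pixels are square), "cx", "cy" (the principal point, pixels), "world_from_camera" (4x4, takes a point from camera to world coordinates). Camera axes: x right, y down, z forward; pixel columns grow to the right and rows downward; lengths in m; the calibration is good to about 2 mm. A picture is of the moment at which its call begins. There is no depth.
- bot.hand_in(): hands the job in; it is judged then, once.
The state is a dict: "t": time; "q": joint angles; "joint_vel": joint speeds; "joint_torque": joint torques, N m; "eef_pos": TCP position; "tool_rot": TCP orientation; "contact_force": force on the tool from outside, world axes, zero at the start; "torque": the same for the moment, N m; "gripper_width": opening from 0.0 (shut) to 1.0 (fully open); "grasp_force": force on a finger pad.
Only numpy, scipy, OpenCV 4.12 (cv2) and the standard library are available. Lean on these libraries where they do the work, as an engineer would, in place of code of your own. Each camera call takes 0.05 s, during which the arm holds its last target. There are 200 camera calls.

## Working session

There is one attempt and no reset: what is moved stays moved. The work goes in short steps, Python scripts to look and compute and a tool call to move; the robot and the scene stay as the last step left them, time stands still between calls to the robot, and variables do not carry over. Pictures are saved under pics/ and viewed, at most 10 in all, crops included, and the job is handed in when it is done.

Besides the shell and the picture viewer there is one more tool, called after "Request:" as name(argument=value, ...) on one line, values as JSON. jog_arm: Moves the arm, as the interface text tells. Its arguments: {"type":"object","properties":{"rows":{"type":"array","items":{"type":"object","properties":{"fingers":{"type":"number"},"x":{"type":"number"},"y":{"type":"number"},"z":{"type":"number"},"ax":{"type":"number"},"ay":{"type":"number"},"az":{"type":"number"}}}},"force":{"type":"number"}},"required":["rows"]}

```bash
mkdir -p pics; ls; cat > h.py <<'E'
import numpy as np, cv2, pickle
from station import bot
def grab(n,tag):
    d=bot.read_camera(n); d={k:np.asarray(v) for k,v in d.items()}
    pickle.dump(d,open(f'pics/{tag}.pkl','wb')); cv2.imwrite(f'pics/{tag}.png',d['pixels'][...,::-1]); return d
def load(tag): return pickle.load(open(f'pics/{tag}.pkl','rb'))
def par(d):
    H=d['pixels'].shape[0]; f=H/2/np.tan(np.radians(float(d['vertical_fov']))/2); return f,float(d['cx']),float(d['cy']),d['world_from_camera']
def ray(d,u,v):
    f,cx,cy,T=par(d); r=T[:3,:3]@np.array([(u-cx)/f,(v-cy)/f,1]); return T[:3,3],r/np.linalg.norm(r)
def at(d,u,v,z):
    o,r=ray(d,u,v); return o+r*(z-o[2])/r[2]
def proj(d,p):
    f,cx,cy,T=par(d); c=T[:3,:3].T@(np.asarray(p,float)-T[:3,3]); return np.array([f*c[0]/c[2]+cx,f*c[1]/c[2]+cy])
E
python3 - <<'E'
from h import *
for n in('scene','top'):
    d=grab(n,n+'0'); print(n,par(d)[:3],np.round(d['world_from_camera'],3).tolist())
    cv2.imwrite(f'pics/{n}0b.png',cv2.resize(d['pixels'][...,::-1],(800,600),interpolation=cv2.INTER_CUBIC))
o=bot.get_obs(); print(o)
E
```

```text
pics
scene (np.float64(373.37494471052537), 255.39242004714865, 187.24965615274243) [[-0.848, 0.355, -0.394, 0.924], [0.53, 0.571, -0.627, 0.527], [0.002, -0.74, -0.672, 0.689], [0.0, 0.0, 0.0, 1.0]]
top (np.float64(427.60170728343417), 261.1249318112569, 198.34067607137752) [[0.059, -0.978, 0.202, 0.322], [-0.998, -0.059, 0.007, -0.059], [0.005, -0.202, -0.979, 1.059], [0.0, 0.0, 0.0, 1.0]]
{'t': 0.1, 'q': array([ 1.14192249,  0.47772874,  0.02236825,  1.55637156, -0.01149473,
        1.1092954 , -0.08309853]), 'joint_vel': array([-7.26433140e-04, -1.87358996e-03,  1.93531716e-06, -3.93161894e-03,
        2.90854823e-04, -4.41080290e-04,  4.68032697e-04]), 'joint_torque': array([ 4.55495450e-03, -5.97752988e+01,  1.61363773e+00, -2.81953132e+01,
        1.28007613e-02,  5.00617418e-03,  3.48394209e-06]), 'eef_pos': array([ 0.21262869, -0.64006281,  0.23040784]), 'tool_rot': array([-8.12573376e-04,  9.87165147e-01,  1.59700567e-01, -2.01774376e-04]), 'contact_force': array([-0.04981419,  0.1265339 , -0.23910006]), 'torque': array([-0.02518398,  0.03814506,  0.0412427 ]), 'grasp_force': 0.0, 'gripper_width': 1.001320263002125}
```

View pics/scene0b.png

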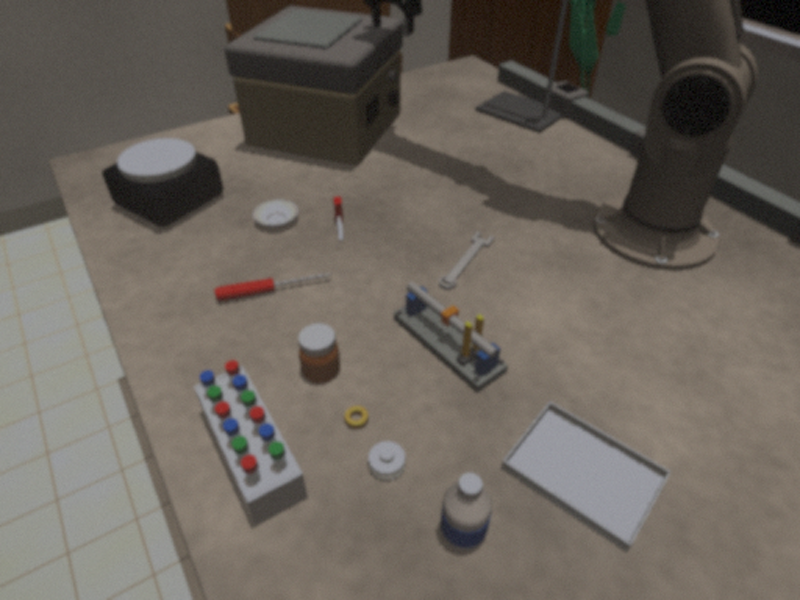

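View pics/top0b.png

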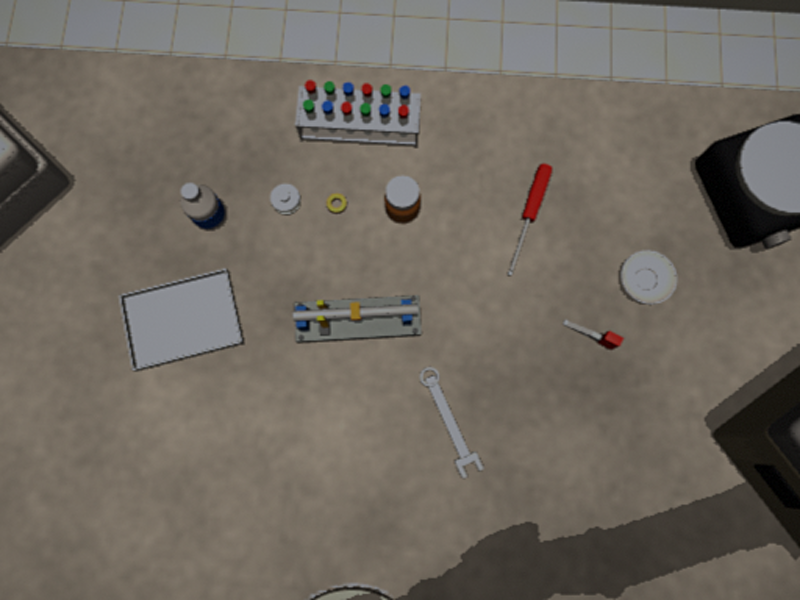

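The scene view shows the wedge at (338,215), the stand at (450,335), and the tray at (585,470). The top view shows the wedge with its tip at (566,322) and handle at (612,340), the stand at (293–420,315) with the stop at (322,315) on the left, and the tray at (182,320). Next I'll zoom in.

```bash
python3 - <<'E'
from h import *
def crop(t,u0,v0,w,h,s):
    return cv2.resize(load(t)['pixels'][v0:v0+h,u0:u0+w,::-1],(w*s,h*s),interpolation=cv2.INTER_NEAREST)
m=np.zeros((600,800,3),np.uint8)
a=crop('top0',182,180,92,45,5);m[:225,:460]=a
a=crop('top0',355,195,50,32,6);m[:192,480:780]=a
a=crop('scene0',245,175,85,75,5);m[225:600,:425]=a
a=crop('scene0',200,120,35,40,8);m[225:545,480:760]=a
cv2.imwrite('pics/m.png',m)
E
```

```text
(no output)
```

View pics/m.png

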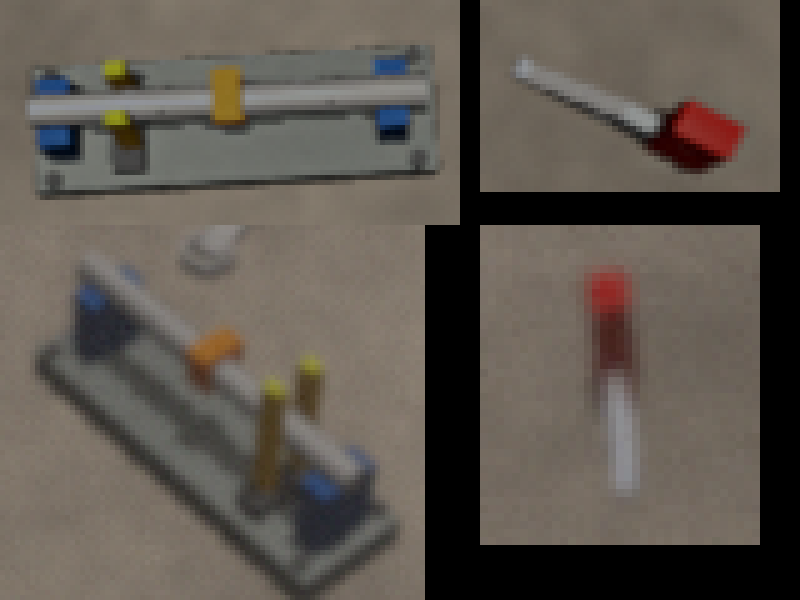

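The crops show the shaft ends, clip, yellow ears, and wedge tip and handle clearly. I'll fit poses with both cameras.

```bash
cat > fit.py <<'E'
from h import *
from scipy.optimize import least_squares
T,S=load('top0'),load('scene0')
ct=lambda u,v:(182+u/5-.5,180+v/5-.5); cs=lambda u,v:(245+u/5-.5,175+(v-225)/5-.5)
wt=lambda u,v:(355+(u-480)/6-.5,195+v/6-.5); ws=lambda u,v:(200+(u-480)/8-.5,120+(v-225)/8-.5)
def R(a): return np.array([[np.cos(a),-np.sin(a),0],[np.sin(a),np.cos(a),0],[0,0,1]])
def W(x,p): return np.array([x[0],x[1],x[2]])+R(x[3])@(np.array(p)/1000)
# stand: params x,y,z,yaw, clipx, stopx, (ear y half)
def res(x):
    c,s,e=x[4]*1e3,x[5]*1e3,x[6]*1e3
    M=[(T,ct(26,110),(85,0,55)),(T,ct(431,91),(-105,0,55)),(S,cs(86,267),(-105,0,55)),(S,cs(357,467),(85,0,55)),
       (T,ct(227,95),(c,0,69)),(T,ct(116,69),(s,-e,87)),(T,ct(117,117),(s,e,87)),
       (S,cs(216,346),(c,0,69)),(S,cs(273,385),(s,-e,87)),(S,cs(311,363),(s,e,87))]
    r=[]
    for d,uv,p in M:
        if p[1]!=0: p=(p[0],-p[1],p[2]) if d is T and False else p
        r+=list(proj(d,W(x,p))-uv)
    return np.array(r)
if __name__=='__main__':
    for e in(.012,-.012):
        f=least_squares(res,[.45,.03,.006,1.57,0,.04,e],x_scale=.01); print(np.round(f.x,4),np.degrees(f.x[3]),f.cost); print(np.round(f.fun.reshape(-1,2),1).tolist())
    # ears swapped between views?
    def rw(x):
        r=[]
        for d,uv,p in [(T,wt(516,67),(40,0,1)),(S,ws(624,491),(40,0,1)),(T,wt(709,132),(-34,0,48)),(S,ws(608,293),(-34,0,48))]: r+=list(proj(d,W([x[0],x[1],0,x[2]],p))-uv)
        return np.array(r)
    f=least_squares(rw,[.4,-.4,1.3],x_scale=.01); print('wedge',f.x,np.degrees(f.x[2])); print(np.round(f.fun.reshape(-1,2),1).tolist())
    for u,v in[(122,295),(228,270),(242,345),(134,369)]: print('tray',at(T,u/1.5625-.2,v/1.5625-.2,.018).round(3))
    for u,v in[(510,463),(553,405),(666,473),(628,547)]: print('trayS',at(S,u/1.5625-.2,v/1.5625-.2,.018).round(3))
    for n,u,v,z in[('dish',648,277,.02),('drvtip',510,274,0),('spanner',430,375,0)]: print(n,at(T,u/1.5625,v/1.5625,z).round(3))
E
python3 fit.py
```

```text
[ 0.5186  0.0368  0.007   1.6952 -0.0088  0.0403  0.0115] 97.1305139998008 4.388936272669458
[[1.0, 0.5], [-0.2, -0.7], [0.0, -1.2], [-0.0, 2.2], [-0.2, -0.1], [-0.1, -0.0], [0.1, 0.1], [0.1, -0.6], [0.3, -0.1], [0.0, -0.3]]
[ 0.5186  0.0368  0.007   1.6952 -0.0088  0.0403  0.0115] 97.13051399296747 4.388936272669581
[[1.0, 0.5], [-0.2, -0.7], [0.0, -1.2], [-0.0, 2.2], [-0.2, -0.1], [-0.1, -0.0], [0.1, 0.1], [0.1, -0.6], [0.3, -0.1], [0.0, -0.3]]
wedge [ 0.52000496 -0.33991168  1.13097892] 64.80031884438908
[[0.1, -0.3], [0.5, 0.9], [0.3, -0.3], [0.4, -0.8]]
tray [0.534 0.405 0.018]
tray [0.585 0.241 0.018]
tray [0.465 0.206 0.018]
tray [0.417 0.369 0.018]
trayS [0.583 0.255 0.018]
trayS [0.471 0.215 0.018]
trayS [0.423 0.371 0.018]
trayS [0.538 0.412 0.018]
dish [ 0.613 -0.434  0.02 ]
drvtip [ 0.61  -0.215  0.   ]
spanner [ 0.437 -0.093  0.   ]
```

```bash
cat > ov.py <<'E'
from fit import *
def box(a,b): 
    c=[(x,y,z) for x in(a[0],b[0]) for y in(a[1],b[1]) for z in(a[2],b[2])]
    return [(p,q) for i,p in enumerate(c) for q in c[i+1:] if sum(u!=v for u,v in zip(p,q))==1]
def circ(x,cz,r=8,n=16):
    P=[(x,r*np.cos(t),cz+r*np.sin(t)) for t in np.linspace(0,2*np.pi,n+1)]; return list(zip(P[:-1],P[1:]))
def stand(c,s): 
    L=circ(-105,55)+circ(85,55)
    for y,z in((8,55),(-8,55),(0,63)): L.append(((-105,y,z),(85,y,z)))
    L+=box((c-7,-13,66),(c+7,13,69))
    for k in(-1,1): L+=[((s,k*8,87),(s,k*16,87)),((s-4,k*12,87),(s+4,k*12,87))]
    return L
WE=box((-47,-8,0),(-21,8,48))+box((-21,-4,0),(40,4,2))+box((-21,-4,16.5),(-6,4,16.5))+[((-6,k,16.5),(34,k,2)) for k in(-4,4)]
def draw(d,roi,s,items):
    u0,v0,w,h=roi; im=cv2.resize(d['pixels'][v0:v0+h,u0:u0+w,::-1],(w*s,h*s),interpolation=cv2.INTER_CUBIC); im=np.ascontiguousarray(im)
    for x,L,col in items:
        for p,q in L:
            a,b=[((proj(d,W(x,k))+.5-[u0,v0])*s) for k in(p,q)]
            cv2.line(im,tuple(np.round(a*16).astype(int).tolist()),tuple(np.round(b*16).astype(int).tolist()),col,1,cv2.LINE_AA,4)
    return im
def mont(name,parts):
    m=np.zeros((600,800,3),np.uint8)
    for im,x,y in parts: m[y:y+im.shape[0],x:x+im.shape[1]]=im
    cv2.imwrite(name,m)
E
python3 - <<'E'
from ov import *
st=[.5186,.0368,.007,1.6952]; we=[.52,-.3399,0,1.131]
I=[(st,stand(-8.8,40.3),(255,0,255))]; J=[(we,WE,(255,255,0))]
mont('pics/ov1.png',[(draw(T,(180,180,95,45),5,I),0,0),(draw(T,(355,195,50,32),6,J),490,0),(draw(S,(245,175,85,75),5,I),0,225),(draw(S,(200,120,35,40),8,J),490,225)])
E
```

```text
(no output)
```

View pics/ov1.png

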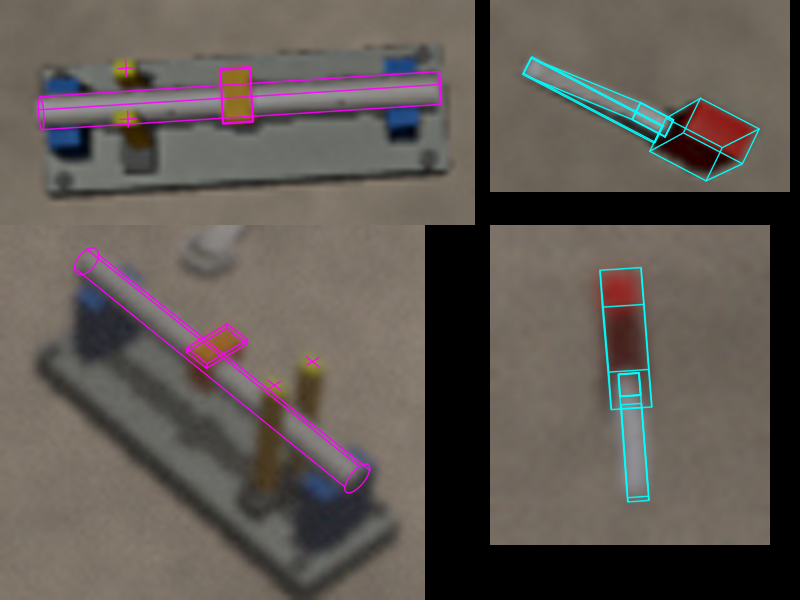

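```bash
cat > opt.py <<'E'
from ov import *
from scipy.optimize import minimize
from scipy.ndimage import map_coordinates
G={id(d):np.linalg.norm(np.stack([cv2.Sobel(cv2.GaussianBlur(d['pixels'],(0,0),.7)[...,c].astype(float),cv2.CV_64F,*o,ksize=3) for c in range(3) for o in((1,0),(0,1))]),axis=0) for d in(T,S)}
def sil(d,x,c):
    # shaft silhouette lines for this camera
    C=R(x[3]).T@(d['world_from_camera'][:3,3]-np.array(x[:3]))*1000
    dy,dz=C[1],C[2]-55; D=np.hypot(dy,dz); a=np.arctan2(dz,dy); b=np.arccos(8/D)
    L=[]
    for s in(1,-1):
        y,z=8*np.cos(a+s*b),55+8*np.sin(a+s*b)
        L+=[[(t,y,z) for t in np.r_[np.arange(-103,c-16,2),np.arange(c+16,83,2)]]]
    L+=[[(c+k*7,y,69) for y in np.arange(-12,13,2)] for k in(-1,1)]+[[(t,k*13,69) for t in c+np.arange(-6,7,2)] for k in(-1,1)]
    L+=[[(t,8*np.cos(q),55+8*np.sin(q)) for q in np.linspace(.5,2.6,8)] for t in(-105,85)]
    return L
def cost(p):
    x=[p[0]/1e3,p[1]/1e3,p[2]/1e3,p[3]/100]; r=0
    for i,d in enumerate((T,S)):
        for P,w in zip(sil(d,x,p[4]),[1,1,.4,.4,.4,.4,.3,.3]):
            uv=np.array([proj(d,W(x,q)) for q in P])+p[5+2*i:7+2*i]
            r-=w*map_coordinates(G[id(d)],[uv[:,1],uv[:,0]],order=1).mean()
    return r+ 20*np.sum(np.square(p[5:]))
if __name__=='__main__':
  best=None
  for yaw in(166,167.5,169.5):
   for dx in(-3,0,3):
    f=minimize(cost,[518.6+dx,36.8,7,yaw,-8.8,0,0,0,0],method='Nelder-Mead',options=dict(maxiter=1500,initial_simplex=None))
    if best is None or f.fun<best.fun: best=f
    print(np.round(f.x,2),round(f.fun,1))
  p=best.x
  st=[p[0]/1e3,p[1]/1e3,p[2]/1e3,p[3]/100]
  I=[(st,stand(p[4],40.3),(255,0,255))]
  mont('pics/ov2.png',[(draw(T,(180,180,95,45),6,I),0,0),(draw(S,(245,175,85,65),5,I),0,270)])
E
python3 opt.py
```

```text
[516.68  37.58   1.6  167.92 -10.17   0.     0.     0.     0.  ] -1564.9
[516.65  37.51   1.56 167.87 -10.1    0.     0.    -0.     0.  ] -1564.9
[ 5.1664e+02  3.7570e+01  1.5100e+00  1.6792e+02 -1.0160e+01 -0.0000e+00
  2.0000e-02  0.0000e+00 -1.0000e-02] -1565.1
[516.65  37.5    1.54 167.87 -10.09   0.     0.     0.     0.  ] -1564.9
[ 5.1669e+02  3.7570e+01  1.5900e+00  1.6792e+02 -1.0170e+01 -0.0000e+00
  1.0000e-02  0.0000e+00 -0.0000e+00] -1565.0
[516.65  37.5    1.54 167.87 -10.1   -0.     0.     0.    -0.  ] -1565.0
[516.68  37.58   1.6  167.92 -10.17   0.     0.     0.     0.  ] -1564.9
[ 5.2014e+02  3.7450e+01  5.2900e+00  1.6996e+02 -9.5900e+00  1.0000e-02
  0.0000e+00  0.0000e+00 -1.0000e-02] -1475.5
[520.13  37.42   5.33 169.94  -9.59  -0.    -0.     0.     0.  ] -1475.2
```

View pics/ov2.png

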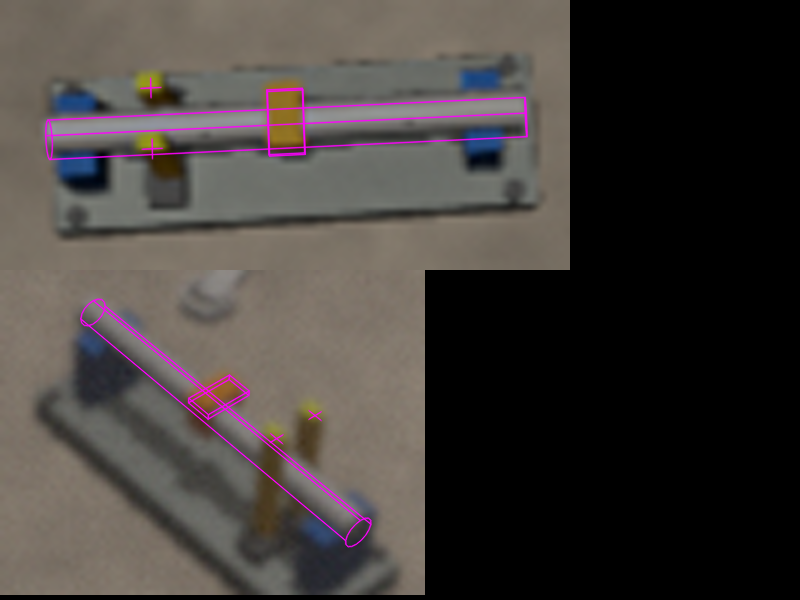

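```bash
python3 - <<'E'
from fit import *
p=T['pixels'].astype(int).sum(2)//3
for u in(188,198,212,218,238,246,256,267): print(u,p[190:212,u])
print()
q=S['pixels'].astype(int).sum(2)//3
for u in(264,272,278,280,307,312,316): 
    print(u, int(177+(u-262)*.76), q[int(177+(u-262)*.76):][:24,u])
E
```

```text
188 [101 102  97  90  94  88  80  75  73  95 134 148 144 119  89  78 101 100
  96 103 103 105]
198 [105 104 104 110 111 112 109  80  71 118 143 145 131 104  71  48  76  77
  78  78  77  84]
212 [112 111 100 110 111 110 107  89 107 133 147 137 110  82  50  75 117 118
 116 117 116 115]
218 [109 102 108 109 108 109 105  92 119 141 146 129 100  66  65  90 110 111
 110 109 109 110]
238 [ 97 106 104 102 104 101  93 120 140 143 127  98  59  64  89 111 110 107
 106 105 106 108]
246 [103 104 105 104 101  84  99 127 145 139 115  90  49  69 107 109 106 105
 106 105 107 107]
256 [104  96 101 103  96  85 119 138 139 128 101  59  51  61  93  95  98 101
 108 109 108 109]
267 [ 97  96 100 104  96 101 115 123 123 113  97  80  89 112 109 109 108 109
 108 107  96  87]

264 178 [112 115 121 125 125 122 113  95  83  71  71  75  71  65  54  45  43  43
  44  43  45  46  40  56]
272 184 [101 100 108 117 126 124 116 107  89  72  58  53  58  70  84  94 101  97
  84  71  63  64  68  69]
278 189 [110 109 118 124 128 125 116 106  91  79  78  86  99 102 102 102  97  88
  80  72  66  66  67  74]
280 190 [112 111 117 122 126 128 124 114  99  86  74  81  91  97 100  98  98  98
  88  79  71  67  66  63]
307 211 [ 61  67  77  96 114 126 127 124 117 101  89  74  66  66  75  76  67  57
  50  44  43  43  40  42]
312 215 [116 113 115 115 119 128 129 130 115 103  90  76  70  63  54  44  43  44
  43  43  44  42  46  63]
316 218 [112 104  98  99 107 111  95  79  61  56  49  42  45  44  45  46  54  70
  89 101 101  86  71  59]
```

```bash
python3 - <<'E'
from opt import *
top=[(256,195.5),(246,196),(238,196.5),(218,197.6),(212,198),(198,198.7),(188,199.4)]
def r2(x):
    c,s,e=x[4]*1e3,x[5]*1e3,x[6]*1e3
    r=[]
    for d,uv,p in [(T,ct(227,95),(c,0,69)),(T,ct(116,69),(s,-e,87)),(T,ct(117,117),(s,e,87)),(S,cs(216,346),(c,0,69)),(S,cs(273,385),(s,-e,87)),(S,cs(311,363),(s,e,87)),
       ]: r+=list(proj(d,W(x,p))-uv)
    L=sil(T,x,c); 
    a=[(proj(T,W(x,l[0])),proj(T,W(x,l[-1]))) for l in L[:2]]
    a=min(a,key=lambda q:q[0][1])
    for u,v in top: r.append(.5*(np.interp(u,[a[1][0],a[0][0]],[a[1][1],a[0][1]])-v))
    r+=[.4*(proj(T,W(x,(85,0,55)))[0]-186.7),.4*(proj(T,W(x,(-105,0,55)))[0]-268)]
    return np.array(r)
f=least_squares(r2,[.518,.037,.006,1.68,-.01,.04,.012],x_scale=.01); x=f.x
print(np.round(x,4),np.degrees(x[3]),np.round(f.fun,2))
for t in(-100,80):print([np.round(proj(S,W(x,(t,y,z))),1).tolist() for y,z in((0,63),(0,55))])
st=x[:4]; I=[(st,stand(x[4]*1e3,x[5]*1e3),(255,0,255))]
mont('pics/ov3.png',[(draw(T,(180,180,95,45),6,I),0,0),(draw(S,(245,175,85,65),5,I),0,270)])
E
```

```text
[ 0.518   0.0373  0.0055  1.6835 -0.0097  0.0394  0.0115] 96.45817728469241 [-0.03  0.26  0.15  0.12  0.22  0.27  0.22 -0.34  0.22  0.21 -0.02  0.16
 -0.2  -0.19 -0.24 -0.27 -0.32 -0.31 -0.41  0.31 -0.31]
[[263.7, 180.6], [263.7, 183.0]]
[[314.7, 222.1], [314.3, 224.5]]
```

View pics/ov3.png

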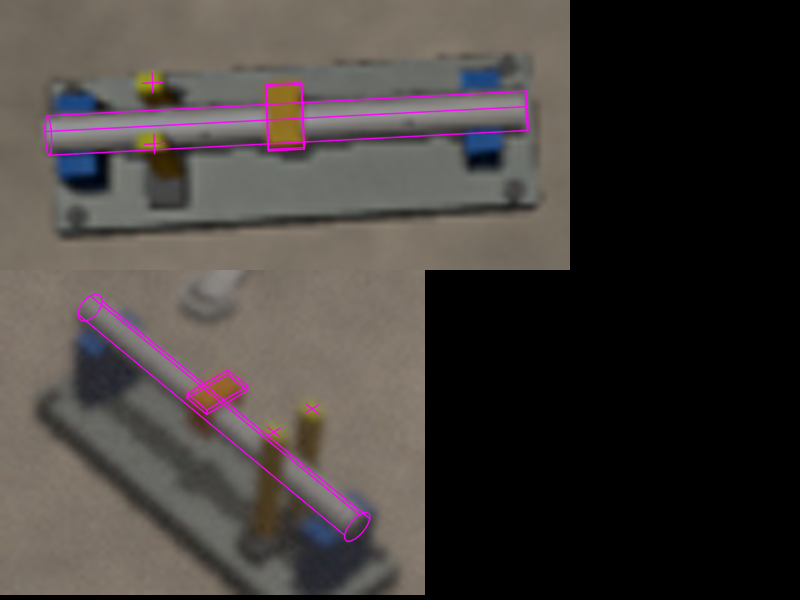

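The overlay now fits. The stand is at (0.518, 0.037), h≈5.5 mm, yaw≈96.3°, with the clip at −9.7 and the stop at +39. The wedge is at (0.520, −0.340), yaw 64.8°. I'll rotate the tool first.

Request:
jog_arm(rows=[{"fingers":50,"az":-7.73},{"az":-7.73},{"az":-7.73},{"az":-7.73},{"az":-7.73},{"az":-7.73},{},{}], force=40)

```text
invalid input
```

```bash
cat > go.py <<'E'
import sys; from h import *
from scipy.spatial.transform import Rotation as Ro
def pose():
    o=bot.get_obs(); w,x,y,z=o['tool_rot']; return o,Ro.from_quat([x,y,z,w])
def goal(p,yaw,pitch=0):
    c,s=np.cos(np.radians(yaw)),np.sin(np.radians(yaw))
    return np.array(p),Ro.from_matrix(np.array([[c,s,0],[s,-c,0],[0,0,-1]]).T)
if __name__=='__main__':
    o,r=pose(); a=list(map(float,sys.argv[1:5])); p,g=goal(a[:3],a[3])
    print('t',round(o['t'],2),'pos',(o['eef_pos']*1e3).round(1),'xyaw',np.degrees(np.arctan2(*r.as_matrix()[[1,0],0])).round(2),'tilt',r.as_matrix()[:,2].round(4),'F',o['contact_force'].round(2),'w',round(o['gripper_width']*85.4,1),round(o['grasp_force'],1))
    print('d tool mm',(r.inv().apply(p-o['eef_pos'])*1e3).round(1),'rotvec',np.degrees((r.inv()*g).as_rotvec()).round(2))
E
python3 go.py .5055 -.3708 .12 64.8
```

```text
t 0.1 pos [ 212.6 -640.1  230.4] xyaw 18.38 tilt [-7.0e-04  1.5e-03 -1.0e+00] F [-0.05  0.13 -0.24] w 85.5 0.0
d tool mm [ 362.8 -163.   110.6] rotvec [-9.000e-02 -3.000e-02 -4.642e+01]
```

Request:
jog_arm(rows=[{"fingers":50,"x":0,"y":0,"z":0,"ax":0,"ay":0,"az":-7.73},{"fingers":50,"x":0,"y":0,"z":0,"ax":0,"ay":0,"az":-7.73},{"fingers":50,"x":0,"y":0,"z":0,"ax":0,"ay":0,"az":-7.73},{"fingers":50,"x":0,"y":0,"z":0,"ax":0,"ay":0,"az":-7.73},{"fingers":50,"x":0,"y":0,"z":0,"ax":0,"ay":0,"az":-7.73},{"fingers":50,"x":0,"y":0,"z":0,"ax":0,"ay":0,"az":-7.73},{"fingers":50,"x":0,"y":0,"z":0,"ax":0,"ay":0,"az":0},{"fingers":50,"x":0,"y":0,"z":0,"ax":0,"ay":0,"az":0}], force=40)

```text
t: 0.9
eef_pos: [0.212, -0.6461, 0.2367]
tool_rot: [0.006, 0.845, 0.534, -0.002]
contact_force: [-3.8, -6.0, 17.3]
gripper_width: 0.586
grasp_force: 8.6
```

```bash
python3 go.py .5055 -.3708 .12 64.8
```

```text
t 0.9 pos [ 212.  -646.1  236.7] xyaw 64.58 tilt [ 0.0027 -0.0132 -0.9999] F [-3.79 -5.96 17.32] w 50.1 8.6
d tool mm [375.9 146.  113.9] rotvec [ 0.46  0.61 -0.22]
```

```bash
python3 - <<'E'
from h import *
o=bot.get_obs()
for t in('scene0','top0'): print(proj(load(t),o['eef_pos'])*1.5625)
print(o['contact_force'],o['grasp_force'],o['joint_vel'])
a=grab('scene','scene1');b=grab('top','top1')
m=np.zeros((384,800,3),np.uint8); m[:, :400]=a['pixels'][:,112:,::-1]; m[:,400:]=b['pixels'][:,112:,::-1]
cv2.imwrite('pics/c1.png',m)
o=bot.get_obs();print(o['contact_force'],o['grasp_force'],o['gripper_width'])
E
```

```text
[390.67147565  32.9229818 ]
[900.84197922 573.82822005]
[-3.78655535 -5.95646066 17.32339602] 8.622406250797212 [-0.00637187 -0.00152666  0.00460831 -0.00067982  0.00015404 -0.00077283
 -0.00640205]
[-2.88595824 -5.31821244 16.12466084] 8.607821892946959 0.5838262957402512
```

View pics/c1.png

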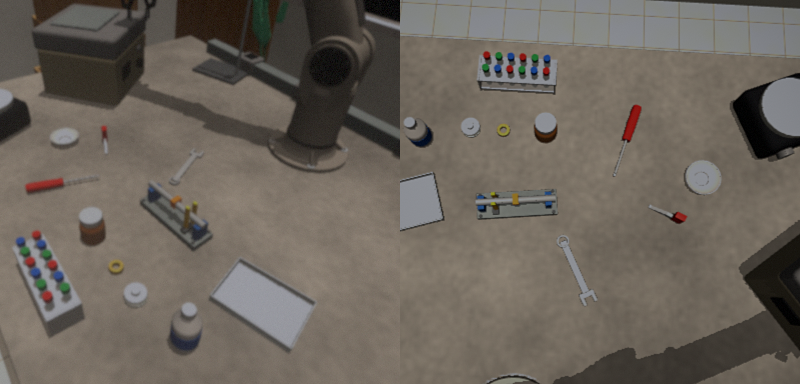

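A toolbox stands right under the gripper, and the fingers are touching it with 17 N. I'll lift straight up.

Request:
jog_arm(rows=[{"fingers":50,"x":0,"y":0,"z":-15,"ax":0,"ay":0,"az":0},{"fingers":50,"x":0,"y":0,"z":-15,"ax":0,"ay":0,"az":0},{"fingers":50,"x":0,"y":0,"z":-20,"ax":0,"ay":0,"az":0},{"fingers":50,"x":0,"y":0,"z":-20,"ax":0,"ay":0,"az":0},{"fingers":50,"x":0,"y":0,"z":-10,"ax":0,"ay":0,"az":0},{"fingers":50,"x":0,"y":0,"z":0,"ax":0,"ay":0,"az":0},{"fingers":50,"x":0,"y":0,"z":0,"ax":0,"ay":0,"az":0},{"fingers":50,"x":0,"y":0,"z":0,"ax":0,"ay":0,"az":0}])

```text
t: 1.8
eef_pos: [0.2127, -0.6399, 0.3098]
tool_rot: [-0.001, 0.844, 0.536, 0.0]
contact_force: [0.3, 0.1, -0.1]
gripper_width: 0.591
grasp_force: 0.0
```

```bash
python3 go.py .5055 -.3708 .12 64.8; python3 -c "
from h import *
d=load('top0')
for z in(.1,.2): print(at(d,708/1.5625,420/1.5625,z),at(d,800/1.5625,350/1.5625,z))"
```

```text
t 1.8 pos [ 212.7 -639.9  309.8] xyaw 64.77 tilt [-9.0e-04  2.3e-03 -1.0e+00] F [ 0.28  0.06 -0.05] w 50.4 0.0
d tool mm [367.9 150.6 190.2] rotvec [-0.1  -0.1  -0.03]
[ 0.38564925 -0.48777786  0.1       ] [ 0.49433413 -0.62473018  0.1       ]
[ 0.3789648  -0.44311448  0.2       ] [ 0.47631927 -0.56578951  0.2       ]
```

Request:
jog_arm(rows=[{"fingers":50,"x":42,"y":17,"z":0,"ax":0,"ay":0,"az":0},{"fingers":50,"x":42,"y":17,"z":0,"ax":0,"ay":0,"az":0},{"fingers":50,"x":42,"y":17,"z":0,"ax":0,"ay":0,"az":0},{"fingers":50,"x":42,"y":17,"z":0,"ax":0,"ay":0,"az":0},{"fingers":50,"x":42,"y":17,"z":0,"ax":0,"ay":0,"az":0},{"fingers":50,"x":42,"y":17,"z":0,"ax":0,"ay":0,"az":0},{"fingers":50,"x":42,"y":17,"z":0,"ax":0,"ay":0,"az":0},{"fingers":50,"x":42,"y":17,"z":0,"ax":0,"ay":0,"az":0}])

```text
t: 2.6
eef_pos: [0.4798, -0.393, 0.3103]
tool_rot: [-0.001, 0.845, 0.535, -0.0]
contact_force: [1.3, -0.5, -0.2]
gripper_width: 0.586
grasp_force: 0.0
```

```bash
python3 go.py .5055 -.3708 .10 64.8
```

```text
t 2.6 pos [ 479.8 -393.   310.3] xyaw 64.75 tilt [-1.3e-03  9.0e-04 -1.0e+00] F [ 1.32 -0.46 -0.15] w 50.0 0.0
d tool mm [ 31.   14.1 210.3] rotvec [-0.09 -0.01 -0.05]
```

Request:
jog_arm(rows=[{"fingers":50,"x":15,"y":7,"z":0,"ax":0,"ay":0,"az":0},{"fingers":50,"x":15,"y":7,"z":20,"ax":0,"ay":0,"az":0},{"fingers":50,"x":0,"y":0,"z":45,"ax":0,"ay":0,"az":0},{"fingers":50,"x":0,"y":0,"z":45,"ax":0,"ay":0,"az":0},{"fingers":50,"x":0,"y":0,"z":45,"ax":0,"ay":0,"az":0},{"fingers":50,"x":0,"y":0,"z":45,"ax":0,"ay":0,"az":0},{"fingers":50,"x":0,"y":0,"z":10,"ax":0,"ay":0,"az":0},{"fingers":50,"x":0,"y":0,"z":0,"ax":0,"ay":0,"az":0}])

```text
t: 3.4
eef_pos: [0.5032, -0.373, 0.0996]
tool_rot: [-0.002, 0.845, 0.535, -0.001]
contact_force: [0.8, -1.0, 1.2]
gripper_width: 0.59
grasp_force: 0.0
```

```bash
python3 go.py .5055 -.3708 .012 64.8; python3 - <<'E'
from ov import *
d=grab('top','top2'); e=grab('scene','scene2')
J=[([.52,-.3399,0,1.131],WE,(255,255,0))]
mont('pics/ov4.png',[(draw(d,(335,165,80,80),5,J),0,0),(draw(e,(170,80,75,90),5,J),410,0)])
E
```

```text
t 3.4 pos [ 503.2 -373.    99.6] xyaw 64.74 tilt [-0.0037  0.0023 -1.    ] F [ 0.84 -0.95  1.15] w 50.4 0.0
d tool mm [ 3.   1.5 87.6] rotvec [-0.25 -0.03 -0.06]
```

View pics/ov4.png

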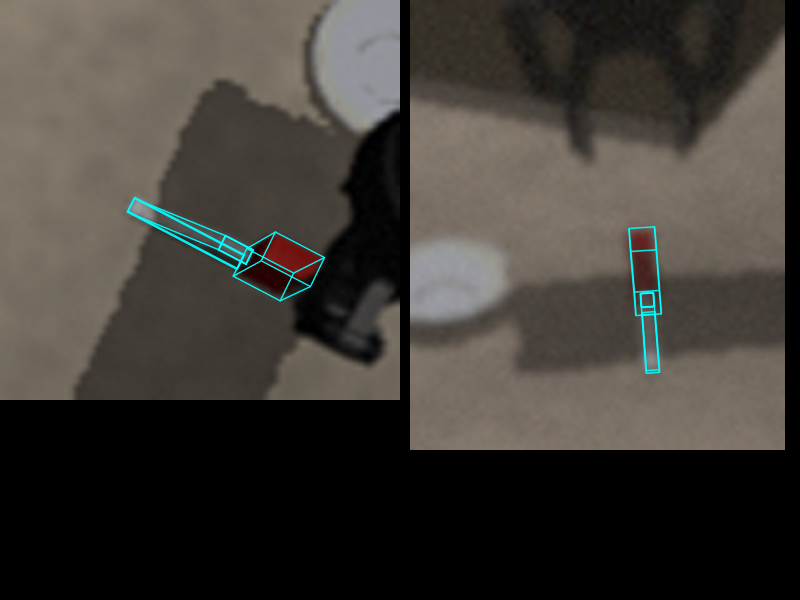

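Request:
jog_arm(rows=[{"fingers":50,"x":2,"y":1,"z":25,"ax":0,"ay":0,"az":0},{"fingers":50,"x":2,"y":1,"z":25,"ax":0,"ay":0,"az":0},{"fingers":50,"x":0,"y":0,"z":20,"ax":0,"ay":0,"az":0},{"fingers":50,"x":0,"y":0,"z":12,"ax":0,"ay":0,"az":0},{"fingers":50,"x":0,"y":0,"z":5,"ax":0,"ay":0,"az":0},{"fingers":50,"x":0,"y":0,"z":0,"ax":0,"ay":0,"az":0},{"fingers":50,"x":0,"y":0,"z":0,"ax":0,"ay":0,"az":0},{"fingers":50,"x":0,"y":0,"z":0,"ax":0,"ay":0,"az":0}])

```text
t: 4.3
eef_pos: [0.5089, -0.3713, 0.0155]
tool_rot: [0.001, 0.845, 0.535, 0.0]
contact_force: [0.7, 0.1, -0.5]
gripper_width: 0.587
grasp_force: 0.0
```

```bash
python3 go.py .506 -.370 .012 64.8
```

```text
t 4.3 pos [ 508.9 -371.3   15.5] xyaw 64.75 tilt [ 0.0017 -0.0012 -1.    ] F [ 0.73  0.11 -0.49] w 50.1 0.0
d tool mm [-0.1 -3.2  3.5] rotvec [ 0.12  0.02 -0.05]
```

Request:
jog_arm(rows=[{"fingers":50,"x":0,"y":-2.5,"z":2,"ax":0,"ay":0,"az":0},{"fingers":50,"x":0,"y":0,"z":0,"ax":0,"ay":0,"az":0},{"fingers":30,"x":0,"y":0,"z":0,"ax":0,"ay":0,"az":0},{"fingers":22,"x":0,"y":0,"z":0,"ax":0,"ay":0,"az":0},{"fingers":14,"x":0,"y":0,"z":0,"ax":0,"ay":0,"az":0},{"fingers":8,"x":0,"y":0,"z":0,"ax":0,"ay":0,"az":0},{"fingers":8,"x":0,"y":0,"z":0,"ax":0,"ay":0,"az":0},{"fingers":8,"x":0,"y":0,"z":0,"ax":0,"ay":0,"az":0}], force=80)

```text
t: 5.1
eef_pos: [0.5061, -0.3698, 0.0125]
tool_rot: [0.0, 0.845, 0.536, 0.0]
contact_force: [-0.0, -0.4, 3.1]
gripper_width: 0.175
grasp_force: 77.9
```

```bash
python3 go.py .506 -.370 .012 64.8
```

```text
t 5.1 pos [ 506.1 -369.8   12.5] xyaw 64.76 tilt [ 4.e-04 -2.e-04 -1.e+00] F [-0.02 -0.37  3.13] w 14.9 77.9
d tool mm [-0.2  0.   0.5] rotvec [ 0.03  0.   -0.04]
```

Request:
jog_arm(rows=[{"fingers":8,"x":0,"y":0,"z":-5,"ax":0,"ay":0,"az":0},{"fingers":8,"x":0,"y":0,"z":-20,"ax":0,"ay":0,"az":0},{"fingers":8,"x":0,"y":0,"z":-40,"ax":0,"ay":0,"az":0},{"fingers":8,"x":0,"y":0,"z":-40,"ax":0,"ay":0,"az":-6.3},{"fingers":8,"x":0,"y":0,"z":-15,"ax":0,"ay":0,"az":-6.3},{"fingers":8,"x":0,"y":0,"z":0,"ax":0,"ay":0,"az":-6.3},{"fingers":8,"x":0,"y":0,"z":0,"ax":0,"ay":0,"az":-6.3},{"fingers":8,"x":0,"y":0,"z":0,"ax":0,"ay":0,"az":-6.3}])

```text
t: 5.9
eef_pos: [0.5054, -0.3696, 0.1324]
tool_rot: [-0.0, 0.666, 0.746, -0.0]
contact_force: [-0.7, -0.5, -1.9]
gripper_width: 0.178
grasp_force: 77.8
```

```bash
python3 go.py .5295 -.087 .11 96.3; python3 -c "
from h import *
d=load('top0'); print(at(d,402/1.5625,188/1.5625,.075))"
```

```text
t 5.9 pos [ 505.4 -369.6  132.4] xyaw 96.51 tilt [-6.e-04  0.e+00 -1.e+00] F [-0.65 -0.52 -1.88] w 15.2 77.8
d tool mm [278.   56.   22.4] rotvec [-0.03 -0.    0.21]
[ 0.71843194 -0.03183336  0.075     ]
```

Request:
jog_arm(rows=[{"fingers":8,"x":30,"y":6,"z":0,"ax":0,"ay":0,"az":0},{"fingers":8,"x":45,"y":9,"z":0,"ax":0,"ay":0,"az":0},{"fingers":8,"x":45,"y":9,"z":0,"ax":0,"ay":0,"az":0},{"fingers":8,"x":45,"y":9,"z":0,"ax":0,"ay":0,"az":0},{"fingers":8,"x":45,"y":9,"z":0,"ax":0,"ay":0,"az":0},{"fingers":8,"x":40,"y":8,"z":0,"ax":0,"ay":0,"az":0},{"fingers":8,"x":20,"y":4,"z":0,"ax":0,"ay":0,"az":0},{"fingers":8,"x":8,"y":2,"z":0,"ax":0,"ay":0,"az":0.2}])

```text
t: 6.7
eef_pos: [0.5311, -0.0841, 0.1325]
tool_rot: [-0.0, 0.667, 0.745, 0.0]
contact_force: [-0.1, -1.4, -2.1]
gripper_width: 0.177
grasp_force: 78.0
```

```bash
python3 go.py .5295 -.077 .11 96.3
```

```text
t 6.7 pos [531.1 -84.1 132.5] xyaw 96.3 tilt [-1.e-04  8.e-04 -1.e+00] F [-0.09 -1.41 -2.08] w 15.1 78.0
d tool mm [ 7.2 -0.8 22.5] rotvec [-0.   -0.05  0.  ]
```

Request:
jog_arm(rows=[{"fingers":8,"x":2,"y":0,"z":8,"ax":0,"ay":0,"az":0},{"fingers":8,"x":2,"y":-1,"z":8,"ax":0,"ay":0,"az":0},{"fingers":8,"x":2,"y":0,"z":6,"ax":0,"ay":0,"az":0},{"fingers":8,"x":0,"y":0,"z":4,"ax":0,"ay":0,"az":0},{"fingers":8,"x":0,"y":0,"z":4,"ax":0,"ay":0,"az":0},{"fingers":8,"x":0,"y":0,"z":0,"ax":0,"ay":0,"az":0},{"fingers":8,"x":0,"y":0,"z":0,"ax":0,"ay":0,"az":0},{"fingers":8,"x":0,"y":0,"z":0,"ax":0,"ay":0,"az":0}])

```text
t: 7.5
eef_pos: [0.5298, -0.0815, 0.1026]
tool_rot: [0.0, 0.669, 0.743, 0.0]
contact_force: [-0.4, -0.2, -1.3]
gripper_width: 0.174
grasp_force: 78.0
```

```bash
python3 go.py .5295 -.0671 .093 96.3; cat > wov.py <<'E'
from ov import *; from go import pose
ST=[.518,.0373,.0055,np.radians(96.3)]
def wedge_from_tcp(dx=33,dz=12.5):
    o,r=pose(); m=r.as_matrix(); y=np.arctan2(m[1,0],m[0,0]); p=o['eef_pos']+m[:,0]*dx/1e3
    return [p[0],p[1],p[2]-dz/1e3,y]
E
python3 - <<'E'
from wov import *
d=grab('top','top3'); e=grab('scene','scene3'); w=wedge_from_tcp()
print('wedge in stand',((R(ST[3]).T@(np.array(w[:3])-ST[:3]))*1e3).round(1))
J=[(w,WE,(255,255,0)),(ST,stand(-9.7,39.4),(255,0,255))]
mont('pics/ov5.png',[(draw(d,(190,175,130,55),6,J),0,0),(draw(e,(225,145,85,65),4,[]),0,335),(draw(e,(225,145,85,65),4,J),400,335)])
E
```

```text
t 7.5 pos [529.8 -81.5 102.6] xyaw 96.05 tilt [ 6.e-04 -1.e-04 -1.e+00] F [-0.37 -0.22 -1.33] w 14.9 78.0
d tool mm [14.3  1.2  9.6] rotvec [ 0.03  0.01 -0.25]
wedge in stand [-86.3   1.2  84.6]
```

View pics/ov5.png

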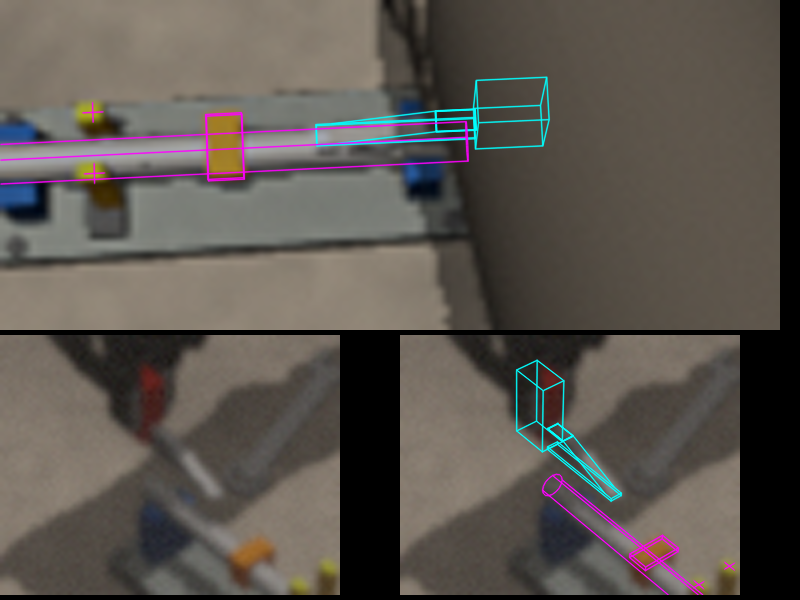

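Request:
jog_arm(rows=[{"fingers":8,"x":4,"y":1,"z":3,"ax":0,"ay":0,"az":0},{"fingers":8,"x":4,"y":0,"z":3,"ax":0,"ay":0,"az":0},{"fingers":8,"x":4,"y":0,"z":3,"ax":0,"ay":0,"az":0},{"fingers":8,"x":2,"y":0,"z":3,"ax":0,"ay":0,"az":0},{"fingers":8,"x":0,"y":0,"z":3,"ax":0,"ay":0,"az":0},{"fingers":8,"x":0,"y":0,"z":0,"ax":0,"ay":0,"az":0},{"fingers":8,"x":0,"y":0,"z":0,"ax":0,"ay":0,"az":0},{"fingers":8,"x":0,"y":0,"z":0,"ax":0,"ay":0,"az":0}])

```text
t: 8.4
eef_pos: [0.5292, -0.0675, 0.0874]
tool_rot: [0.0, 0.669, 0.743, 0.0]
contact_force: [-0.4, -0.0, -0.6]
gripper_width: 0.174
grasp_force: 78.0
```

```bash
python3 go.py .5295 -.0671 .081 96.3;python3 - <<'E'
from wov import *
d=grab('top','top4'); e=grab('scene','scene4'); w=wedge_from_tcp()
print('wedge in stand',((R(ST[3]).T@(np.array(w[:3])-ST[:3]))*1e3).round(1))
p=d['pixels'].astype(int).sum(2)//3
# blade tip columns vs shaft ahead
tu=proj(d,W(w,(37,0,2))); print('tip px',tu.round(1))
for x in (40,30,20,10): print(x,[proj(d,W(w,(x,k,2+max(0,(34-x)*.3625)))).round(1).tolist() for k in(-4,4)])
u0=int(tu[0])-6
for u in range(u0,u0+30,3): print(u,p[190:210,u])
E
```

```text
t 8.4 pos [529.2 -67.5  87.4] xyaw 96.04 tilt [ 3.e-04 -1.e-04 -1.e+00] F [-0.35 -0.03 -0.63] w 14.8 78.0
d tool mm [0.4 0.3 6.4] rotvec [ 0.02  0.01 -0.26]
wedge in stand [-72.4   0.2  69.4]
tip px [237.7 198. ]
40 [[236.4, 196.4], [236.5, 199.7]]
30 [[240.6, 196.1], [240.8, 199.4]]
20 [[244.8, 195.6], [245.0, 198.9]]
10 [[249.1, 195.1], [249.2, 198.4]]
231 [125 120 118 119 119 111  79 122 148 164 156 125  93  57  58  74 101 124
 124 122]
234 [120 116 118 119 120 115  99 128 150 162 151 119  83  66  82 123 123 120
 120 120]
237 [101 121 120 118 119 113 106 144 165 167 156  73  69  67  83 124 123 120
 119 119]
240 [ 90 120 116 115 117 113 108 142 146 142 113  65  59  82 124 123 120 119
 118 118]
243 [105 118 121 119 117 114 109 145 146 140 104 105  60  78 123 122 121 120
 119 118]
246 [117 119 119 119 114  97 123 146 147 137  85 100  57  78 122 121 120 119
 119 119]
249 [ 76  69  70  68  66  77 123 146 144 113  59  82  59  78 121 123 120 120
 120 120]
252 [ 38  38  41  44  56  58  79  86  79  58  68  62  76 105 111 121 122 121
 121 121]
255 [38 36 35 37 32 32 32 30 32 35 51 60 70 70 68 67 70 69 69 69]
258 [48 50 47 46 48 46 44 42 42 41 38 37 36 34 31 30 25 26 38 60]
```

```bash
python3 - <<'E'
from wov import *
d=load('top4'); P=d['pixels'].astype(int)
for u in (224,226,228): print(u,'R',P[188:210,u,0],'\n    B',P[188:210,u,2])
print([ (y,proj(d,W(ST,(-9.7,y,69))).round(2).tolist()) for y in(-13,0,13)])
for v in(195,200): print(v,P[v,218:236,0]-P[v,218:236,2])
print([proj(d,W(ST,(-9.7+k,0,69))).round(2).tolist() for k in(-7,7)])
c=[]
for nm,(a,b,e,f) in dict(e1=(195,199,200,210),e2=(195,210,199,209)).items(): pass
sub=P[185:212,198:214]; y=np.clip(sub[...,:2].min(2)-sub[...,2]-60,0,None).astype(float)
yy,xx=np.mgrid[185:212,198:214]
for m in(yy<197,yy>=197): 
    w=y*m; print('ear',(w*xx).sum()/w.sum(),(w*yy).sum()/w.sum(),w.max())
print([proj(d,W(ST,(39.4,k*11.5,87))).round(2).tolist() for k in(-1,1)])
L=sil(d,ST,-9.7) if 'sil' in globals() else None
E
```

```text
224 R [135 136 132 106 123 130 148 147 146 141 152 159 158 150 135 109  83  80
 123 125 125 125] 
    B [111 111 109  97 121 108  68  66  66  67  99 114 113  94  73  52  55  78
 123 122 122 122]
226 R [133 134 131 109 119 138 160 158 159 159 157 157 158 160 161 155 106  73
 109 125 123 124] 
    B [109 110 109 100 115  86  40  36  40  40  38  36  39  40  40  37  27  61
 110 123 121 121]
228 R [131 134 130 109 120 143 160 160 159 158 159 159 159 160 162 154  95  63
  83 125 125 123] 
    B [109 111 108 105 113  74  40  38  38  39  39  39  40  40  43  38  25  54
  84 122 121 119]
[(-13, [226.68, 193.35]), (0, [226.87, 198.75]), (13, [227.06, 204.18])]
195 [  4   4   3   2   0  22  81 123 122 120 122 105  37  -1   1   2   5   3]
200 [ -7  -8  -8  -7  -9   1  45 112 119 117 119 103  37  -1   3   4   5   4]
[[229.85, 198.6], [223.89, 198.9]]
ear 204.43471337579618 193.28980891719746 71.0
ear 204.70957613814755 203.18210361067503 75.0
[[204.9, 193.36], [205.14, 203.11]]
```

```bash
python3 - <<'E'
from wov import *
d=load('scene4'); P=d['pixels'].astype(int); w=wedge_from_tcp()
print('1mm +x px:',(proj(d,[.52,.03,.075])-proj(d,[.519,.03,.075])).round(2),'1mm z',(proj(d,[.52,.03,.075])-proj(d,[.52,.03,.074])).round(2),'y',(proj(d,[.52,.03,.075])-proj(d,[.52,.029,.075])).round(2))
print('tip',[proj(d,W(w,(40,k,z))).round(1).tolist() for k,z in((-4,0),(4,0),(-4,2),(4,2))],'mid',[proj(d,W(w,(20,k,7))).round(1).tolist() for k in(-4,4)])
t=proj(d,W(w,(20,0,7))); 
for v in range(int(t[1])-3,int(t[1])+12,3): print(v,int(t[0])-8,P[v,int(t[0])-8:int(t[0])+16].sum(1)//3)
# clip top-face orange bright
u0,v0=(proj(d,W(ST,(-9.7,0,69)))-[12,10]).astype(int)
s=P[v0:v0+20,u0:u0+24]; print(u0,v0); print(s[...,0]-s[...,2])
print([proj(d,W(ST,(-9.7+a,b,69))).round(1).tolist() for a,b in((-7,-13),(-7,13),(7,13),(7,-13))])
E
```

```text
1mm +x px: [-0.34  0.16] 1mm z [ 0.03 -0.3 ] y [0.25 0.25]
tip [[280.4, 193.8], [282.9, 192.4], [280.4, 193.2], [282.9, 191.8]] mid [[275.1, 187.2], [277.6, 185.8]]
183 268 [ 66  60  54  58  82 111 128 128 117  95  80  74  72  67  64  68  70  74
  74  73  71  67  68  68]
186 268 [ 81  80  79  72  65  66  83 102 122 134 126 104  86  74  76  75  73  73
  71  69  72  70  74  81]
189 268 [ 67  73  77  86  92  91  78  75  79 105 124 134 128 114  94  80  74  72
  72  77  86  98 113 119]
192 268 [ 42  46  59  75  91 100 106 108 102  89  89  94 109 119 118 108  96  94
  98 109 119 121 122 122]
195 268 [ 42  39  42  45  47  58  72  84  97 107 114 115 109 103 107 109 117 118
 121 120 118 115 115 118]
275 188
[[  2   5   6   7   8   9  13  11  15  14  14  14  15  16  15  18  21  22
   23  23  22  23  24  23]
 [  5   4   5   5   8   8   9  11  11  12  14  19  13  15  19  21  24  22
   24  25  23  22  23  24]
 [  8   7   5   6   4   9  10  10  10  13  13  16  17  18  22  21  24  23
   23  21  22  21  23  22]
 [  8   5   4   5   6   6   6   9  10  13  15  15  19  22  22  23  23  23
   21  21  23  
[... 993 characters left out ...]
9
   32  26  22  20  22  23]
 [  6   4   5   4   5   4  13  29  53  72  85  87  69  43  25  17  20  22
   21  24  24  25  23  23]
 [  3   3   4   4   3   6   9  24  42  52  60  62  43  21  12  10   9  10
   16  20  22  22  22  24]
 [  2   2   3   3   4   6  10  23  35  47  47  44  30  15   8   9   9   8
    9  14  17  19  24  27]
 [  3   4   4   4   5   3  10  19  28  43  40  33  21  11   8   4   7   9
    5  10  13  17  28  38]
 [  3   4   1   3   4   6   6  10  23  31  39  37  18   9   7   5   5   8
    6   8  11  19  37  61]
 [  4   3   2   7   4   4   5   7  13  21  30  30  20  11   5   6   7   5
    8   8   8  16  38  70]]
[[281.8, 199.1], [290.0, 194.4], [294.0, 197.6], [285.8, 202.4]]
```

Both images agree that the blade sits about 2.3 mm toward −x relative to the clip. I'll correct that and then lower in small steps.

Request:
jog_arm(rows=[{"fingers":8,"x":0,"y":1.2,"z":0,"ax":0,"ay":0,"az":0},{"fingers":8,"x":0,"y":1.2,"z":1,"ax":0,"ay":0,"az":-0.2},{"fingers":8,"x":0,"y":0,"z":1,"ax":0,"ay":0,"az":0},{"fingers":8,"x":0,"y":0,"z":1,"ax":0,"ay":0,"az":0},{"fingers":8,"x":0,"y":0,"z":0.5,"ax":0,"ay":0,"az":0},{"fingers":8,"x":0,"y":0,"z":0,"ax":0,"ay":0,"az":0},{"fingers":8,"x":0,"y":0,"z":0,"ax":0,"ay":0,"az":0},{"fingers":8,"x":0,"y":0,"z":0,"ax":0,"ay":0,"az":0}])

```text
t: 9.3
eef_pos: [0.5315, -0.0671, 0.0838]
tool_rot: [0.0, 0.667, 0.745, -0.0]
contact_force: [-0.0, 0.1, -1.7]
gripper_width: 0.176
grasp_force: 78.0
```

```bash
python3 go.py .5295 -.0671 .081 96.3
```

```text
t 9.3 pos [531.5 -67.1  83.8] xyaw 96.26 tilt [ 0.e+00 -1.e-04 -1.e+00] F [-0.03  0.1  -1.7 ] w 15.0 78.0
d tool mm [ 0.2 -2.   2.8] rotvec [ 0.    0.   -0.04]
```

Request:
jog_arm(rows=[{"fingers":8,"x":0,"y":0,"z":0.5,"ax":0,"ay":0,"az":0},{"fingers":8,"x":0,"y":0,"z":0.5,"ax":0,"ay":0,"az":0},{"fingers":8,"x":0,"y":0,"z":0.5,"ax":0,"ay":0,"az":0},{"fingers":8,"x":0,"y":0,"z":0,"ax":0,"ay":0,"az":0},{"fingers":8,"x":0,"y":0,"z":0,"ax":0,"ay":0,"az":0},{"fingers":8,"x":0,"y":0,"z":0,"ax":0,"ay":0,"az":0},{"fingers":8,"x":0,"y":0,"z":0,"ax":0,"ay":0,"az":0},{"fingers":8,"x":0,"y":0,"z":0,"ax":0,"ay":0,"az":0}])

```text
t: 10.1
eef_pos: [0.5315, -0.0671, 0.0823]
tool_rot: [0.0, 0.667, 0.745, 0.0]
contact_force: [-0.1, 0.4, -0.5]
gripper_width: 0.182
grasp_force: 78.0
```

Request:
jog_arm(rows=[{"fingers":8,"x":0,"y":0,"z":0.5,"ax":0,"ay":0,"az":0},{"fingers":8,"x":0,"y":0,"z":0.5,"ax":0,"ay":0,"az":0},{"fingers":8,"x":0,"y":0,"z":0,"ax":0,"ay":0,"az":0},{"fingers":8,"x":0,"y":0,"z":0,"ax":0,"ay":0,"az":0},{"fingers":8,"x":0,"y":0,"z":0,"ax":0,"ay":0,"az":0},{"fingers":8,"x":0,"y":0,"z":0,"ax":0,"ay":0,"az":0},{"fingers":8,"x":0,"y":0,"z":0,"ax":0,"ay":0,"az":0},{"fingers":8,"x":0,"y":0,"z":0,"ax":0,"ay":0,"az":0}])

```text
t: 10.9
eef_pos: [0.5315, -0.0671, 0.0813]
tool_rot: [0.0, 0.667, 0.745, 0.0]
contact_force: [-0.0, 0.3, -1.8]
gripper_width: 0.179
grasp_force: 78.0
```

Request:
jog_arm(rows=[{"fingers":8,"x":0,"y":0,"z":0.5,"ax":0,"ay":0,"az":0},{"fingers":8,"x":0,"y":0,"z":0.5,"ax":0,"ay":0,"az":0},{"fingers":8,"x":0,"y":0,"z":0,"ax":0,"ay":0,"az":0},{"fingers":8,"x":0,"y":0,"z":0,"ax":0,"ay":0,"az":0},{"fingers":8,"x":0,"y":0,"z":0,"ax":0,"ay":0,"az":0},{"fingers":8,"x":0,"y":0,"z":0,"ax":0,"ay":0,"az":0},{"fingers":8,"x":0,"y":0,"z":0,"ax":0,"ay":0,"az":0},{"fingers":8,"x":0,"y":0,"z":0,"ax":0,"ay":0,"az":0}])

```text
t: 11.7
eef_pos: [0.5318, -0.0671, 0.0806]
tool_rot: [0.0, 0.667, 0.745, 0.0]
contact_force: [-1.2, -0.5, 5.5]
gripper_width: 0.177
grasp_force: 78.9
```

Request:
jog_arm(rows=[{"fingers":8,"x":0,"y":0,"z":0.5,"ax":0,"ay":0,"az":0},{"fingers":8,"x":0,"y":0,"z":0.3,"ax":0,"ay":0,"az":0},{"fingers":8,"x":0,"y":0,"z":0,"ax":0,"ay":0,"az":0},{"fingers":8,"x":0,"y":0,"z":0,"ax":0,"ay":0,"az":0},{"fingers":8,"x":0,"y":0,"z":0,"ax":0,"ay":0,"az":0},{"fingers":8,"x":0,"y":0,"z":0,"ax":0,"ay":0,"az":0},{"fingers":8,"x":0,"y":0,"z":0,"ax":0,"ay":0,"az":0},{"fingers":8,"x":0,"y":0,"z":0,"ax":0,"ay":0,"az":0}])

```text
t: 12.5
eef_pos: [0.5321, -0.0671, 0.0806]
tool_rot: [0.001, 0.667, 0.745, 0.0]
contact_force: [-1.9, -1.5, 12.6]
gripper_width: 0.177
grasp_force: 80.0
```

Request:
jog_arm(rows=[{"fingers":8,"x":0,"y":0,"z":-0.6,"ax":0,"ay":0,"az":0},{"fingers":8,"x":0,"y":0,"z":-0.5,"ax":0,"ay":0,"az":0},{"fingers":8,"x":0,"y":0,"z":0,"ax":0,"ay":0,"az":0},{"fingers":8,"x":0,"y":0,"z":0,"ax":0,"ay":0,"az":0},{"fingers":8,"x":0,"y":0,"z":0,"ax":0,"ay":0,"az":0},{"fingers":8,"x":0,"y":0,"z":0,"ax":0,"ay":0,"az":0},{"fingers":8,"x":0,"y":0,"z":0,"ax":0,"ay":0,"az":0},{"fingers":8,"x":0,"y":0,"z":0,"ax":0,"ay":0,"az":0}])

```text
t: 13.3
eef_pos: [0.5317, -0.067, 0.0807]
tool_rot: [0.0, 0.667, 0.745, 0.0]
contact_force: [1.5, -0.9, 3.8]
gripper_width: 0.175
grasp_force: 78.5
```

```bash
python3 go.py .5315 -.0671 .0807 96.3; python3 - <<'E'
from wov import *
d=grab('top','top5'); e=grab('scene','scene5'); w=wedge_from_tcp()
m=np.zeros((600,800,3),np.uint8)
a=draw(d,(195,182,80,30),10,[]);m[:300]=a
a=draw(e,(255,165,55,50),6,[]);m[300:600,:330]=a
a=draw(e,(255,165,55,50),6,[(w,WE,(255,255,0)),(ST,stand(-9.7,39.4),(255,0,255))]);m[300:600,400:730]=a
cv2.imwrite('pics/ov6.png',m)
E
```

```text
t 13.3 pos [531.7 -67.   80.7] xyaw 96.26 tilt [ 5.e-04  1.e-04 -1.e+00] F [ 1.46 -0.93  3.82] w 15.0 78.5
d tool mm [-0.  -0.2 -0. ] rotvec [ 0.03 -0.   -0.04]
```

View pics/ov6.png

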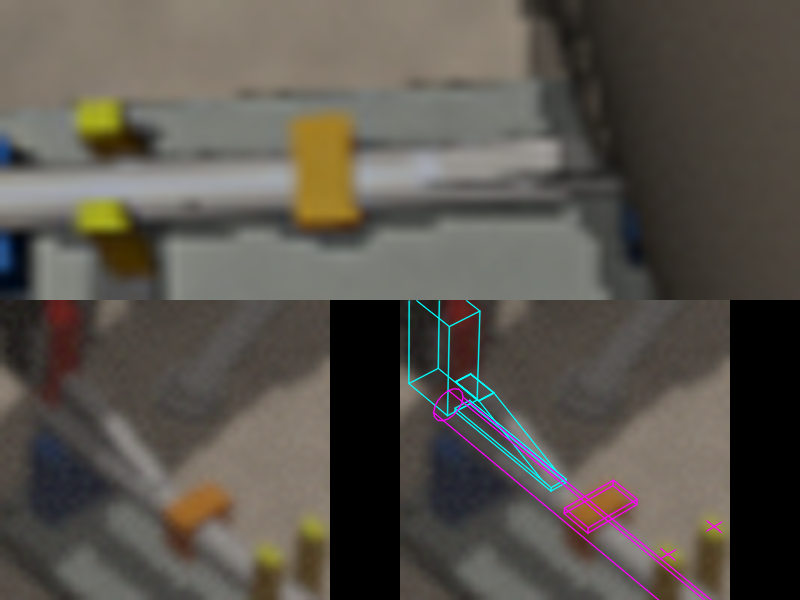

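The blade is on the shaft, in line with the clip in the top view (blade centre v≈165, clip centre 171 minus the slope). I'll check the scene view numerically.

```bash
python3 - <<'E'
from wov import *
o,_=pose()
for tag in('scene5','scene0'):
    d=load(tag); P=d['pixels'].astype(float); s=P[...,0]-P[...,2]
    yy,xx=np.mgrid[185:215,270:300]; q=s[185:215,270:300]; m=q>(80 if tag=='scene5' else 100)
    print(tag,'clip c',(xx*m).sum()/m.sum(),(yy*m).sum()/m.sum(),m.sum(),'model',proj(d,W(ST,(-9.7,0,69))), 'area', cv2.contourArea(np.array([proj(d,W(ST,(-9.7+a,b,69))) for a,b in((-7,-13),(-7,13),(7,13),(7,-13))],np.float32)))
d=load('scene5'); P=d['pixels'].astype(int).sum(2)//3
w=wedge_from_tcp()
for v in range(180,198,2):
    print(v,P[v,268:294])
for x in(34,30,20,10,0,-6):
    print(x,[proj(d,W(w,(x,k,2+max(0,(34-x)*.3625)))).round(1).tolist() for k in(-4,4)])
d=load('top5');P=d['pixels'].astype(int);G=P.sum(2)//3
for u in(234,237,240,243,246,249): print(u,G[190:208,u])
for x in(40,30,20): print([proj(d,W(w,(x,k,2+max(0,(34-x)*.3625)))).round(1).tolist() for k in(-4,4)])
E
```

```text
scene5 clip c 288.20512820512823 199.4102564102564 39 model [287.91816869 198.36498728] area 44.93703730311245
scene0 clip c 287.7692307692308 198.6153846153846 13 model [287.91816869 198.36498728] area 44.93703730311245
180 [76 79 81 80 75 77 71 69 68 72 71 72 74 76 71 69 73 67 76 77 77 78 74 76
 77 72]
182 [64 72 76 81 82 75 72 72 70 71 73 74 68 65 67 71 76 76 74 72 72 69 68 67
 68 75]
184 [ 54  55  62  79  93 105 108  92  82  74  77  71  69  71  67  67  66  69
  68  65  67  66  66  70  73  84]
186 [ 69  64  60  68  88 120 131 125 111  91  80  77  71  70  73  71  72  74
  74  73  75  74  80  88 100 115]
188 [ 70  72  68  67  65  85 110 131 131 117  96  80  75  71  72  70  69  74
  73  74  81  86  97 110 119 126]
190 [ 58  68  71  81  83  80  83 103 124 131 131 114  95  81  76  74  74  80
  85  98 109 116 122 121 122 120]
192 [ 49  50  59  77  87  93  95  92  94 111 129 133 125 105  86  77  84  95
 111 115 122 122 120 124 125 125]
194 [ 43  45  45  49  59  72  86  93  96 101 110 123 130 127 113 105 110 115
 120 120 119 124 120 126 123 124]
196 [ 40  41  38  41  45  51  59  68  82  96 104 107 109 117 128 126 124 119
 117 113 113 108 108 112 117 121]
34 [[278.0, 194.3], [280.5, 192.9]]
30 [[276.9, 193.0], [279.4, 191.6]]
20 [[274.3, 189.7], [276.8, 188.3]]
10 [[271.7, 186.4], [274.2, 185.1]]
0 [[269.1, 183.1], [271.6, 181.8]]
-6 [[267.6, 181.2], [270.1, 179.9]]
234 [120 118 119 119 119 114 100 128 150 163 151 119  82  66  82 125 124 120]
237 [101 122 120 118 119 114 106 148 167 162 133 113  74  66  83 124 125 121]
240 [ 92 120 116 116 117 112 110 145 147 139 100 106  64  80 123 123 120 119]
243 [106 118 120 118 119 116 121 145 146 139  95 106  61  78 123 123 122 120]
246 [117 119 120 119 115 101 133 145 140 108 101 101  57  78 122 122 121 118]
249 [ 75  70  69  77  95  89 148 148 139  82  73  94  58  79 123 123 122 120]
[[236.4, 196.1], [236.6, 199.4]]
[[240.6, 195.7], [240.8, 199.1]]
[[244.8, 195.2], [245.0, 198.5]]
```

Request:
jog_arm(rows=[{"fingers":8,"x":0,"y":0.5,"z":-0.4,"ax":0,"ay":0,"az":0},{"fingers":8,"x":3,"y":0,"z":0,"ax":0,"ay":0,"az":0},{"fingers":8,"x":3,"y":0,"z":0,"ax":0,"ay":0,"az":0},{"fingers":8,"x":3,"y":0,"z":0,"ax":0,"ay":0,"az":0},{"fingers":8,"x":3,"y":0,"z":0,"ax":0,"ay":0,"az":0},{"fingers":8,"x":3,"y":0,"z":0,"ax":0,"ay":0,"az":0},{"fingers":8,"x":3,"y":0,"z":0,"ax":0,"ay":0,"az":0},{"fingers":8,"x":0,"y":0,"z":0,"ax":0,"ay":0,"az":0}])

```text
t: 14.2
eef_pos: [0.5297, -0.0484, 0.0808]
tool_rot: [-0.0, 0.667, 0.745, -0.0]
contact_force: [1.0, 0.6, -1.8]
gripper_width: 0.174
grasp_force: 78.2
```

```bash
cat > ck.py <<'E'
from wov import *
import sys
d=grab('top',sys.argv[1]); P=d['pixels'].astype(float); s=P[...,0]-P[...,2]; s2=P[...,1]-P[...,2]
yy,xx=np.mgrid[185:212,195:262]; q=s[185:212,195:262]; m=(q>85)&((P[...,0]-P[...,1])[185:212,195:262]>25)
o,_=pose(); w=wedge_from_tcp()
print('clip',(xx*m).sum()/max(1,m.sum()),(yy*m).sum()/max(1,m.sum()),m.sum(),'wedge in stand',((R(ST[3]).T@(np.array(w[:3])-ST[:3]))*1e3).round(1),'F stand',(R(ST[3]).T@o['contact_force']).round(1),'t',o['t'])
E
python3 ck.py top6; python3 go.py .52 0 .08 96.3
```

```text
clip 227.05882352941177 198.58823529411765 51 wedge in stand [-53.8  -2.3  62.9] F stand [ 0.6 -0.3 -1. ] t 14.25
t 14.25 pos [529.8 -48.8  80.9] xyaw 96.29 tilt [-4.e-04  1.e-04 -1.e+00] F [ 0.28  0.61 -1.02] w 15.0 78.2
d tool mm [49.6 -4.4  0.9] rotvec [-0.02 -0.01 -0.01]
```

Request:
jog_arm(rows=[{"fingers":8,"x":2,"y":0,"z":0,"ax":0,"ay":0,"az":0},{"fingers":8,"x":2,"y":0,"z":0,"ax":0,"ay":0,"az":0},{"fingers":8,"x":2,"y":0,"z":0,"ax":0,"ay":0,"az":0},{"fingers":8,"x":2,"y":0,"z":0,"ax":0,"ay":0,"az":0},{"fingers":8,"x":2,"y":0,"z":0,"ax":0,"ay":0,"az":0},{"fingers":8,"x":2,"y":0,"z":0,"ax":0,"ay":0,"az":0},{"fingers":8,"x":2,"y":0,"z":0,"ax":0,"ay":0,"az":0},{"fingers":8,"x":0,"y":0,"z":0,"ax":0,"ay":0,"az":0}])

```text
t: 15.05
eef_pos: [0.5283, -0.0347, 0.0809]
tool_rot: [-0.0, 0.667, 0.745, -0.0]
contact_force: [0.2, -2.1, -3.9]
gripper_width: 0.173
grasp_force: 77.9
```

```bash
python3 ck.py top7
```

```text
clip 223.78181818181818 198.5090909090909 55 wedge in stand [-39.7  -2.3  62.8] F stand [-1.1 -0.  -4.1] t 15.1
```

Request:
jog_arm(rows=[{"fingers":8,"x":3,"y":0,"z":0,"ax":0,"ay":0,"az":0},{"fingers":8,"x":3,"y":0,"z":0,"ax":0,"ay":0,"az":0},{"fingers":8,"x":3,"y":0,"z":0,"ax":0,"ay":0,"az":0},{"fingers":8,"x":3,"y":0,"z":0,"ax":0,"ay":0,"az":0},{"fingers":8,"x":3,"y":0,"z":0,"ax":0,"ay":0,"az":0},{"fingers":8,"x":3,"y":0,"z":0,"ax":0,"ay":0,"az":0},{"fingers":8,"x":3,"y":0,"z":0,"ax":0,"ay":0,"az":0},{"fingers":8,"x":0,"y":0,"z":0,"ax":0,"ay":0,"az":0}])

```text
t: 15.9
eef_pos: [0.526, -0.0133, 0.0809]
tool_rot: [-0.0, 0.667, 0.745, 0.0]
contact_force: [-0.2, 0.4, -6.0]
gripper_width: 0.172
grasp_force: 77.9
```

```bash
python3 ck.py top8
```

```text
clip 214.61016949152543 199.10169491525423 59 wedge in stand [-18.4  -2.5  63. ] F stand [-1.3 -0.3 -5.3] t 15.95
```

Request:
jog_arm(rows=[{"fingers":8,"x":2,"y":0,"z":0,"ax":0,"ay":0,"az":0},{"fingers":8,"x":1.5,"y":0,"z":0,"ax":0,"ay":0,"az":0},{"fingers":8,"x":1.5,"y":0,"z":0,"ax":0,"ay":0,"az":0},{"fingers":8,"x":1.5,"y":0,"z":0,"ax":0,"ay":0,"az":0},{"fingers":8,"x":1.5,"y":0,"z":0,"ax":0,"ay":0,"az":0},{"fingers":8,"x":1,"y":0,"z":0,"ax":0,"ay":0,"az":0},{"fingers":8,"x":1,"y":0,"z":0,"ax":0,"ay":0,"az":0},{"fingers":8,"x":0,"y":0,"z":0,"ax":0,"ay":0,"az":0}])

```text
t: 16.75
eef_pos: [0.525, -0.0041, 0.081]
tool_rot: [-0.0, 0.667, 0.745, 0.0]
contact_force: [0.3, -1.6, -4.6]
gripper_width: 0.173
grasp_force: 77.9
```

```bash
python3 ck.py top9
```

```text
clip 210.60344827586206 199.51724137931035 58 wedge in stand [-8.9 -2.5 63. ] F stand [-2.   0.1 -4.9] t 16.8
```

Request:
jog_arm(rows=[{"fingers":8,"x":1,"y":0,"z":0,"ax":0,"ay":0,"az":0},{"fingers":8,"x":1,"y":0,"z":0,"ax":0,"ay":0,"az":0},{"fingers":8,"x":1,"y":0,"z":0,"ax":0,"ay":0,"az":0},{"fingers":8,"x":1,"y":0,"z":0,"ax":0,"ay":0,"az":0},{"fingers":8,"x":1,"y":0,"z":0,"ax":0,"ay":0,"az":0},{"fingers":8,"x":1,"y":0,"z":0,"ax":0,"ay":0,"az":0},{"fingers":8,"x":0,"y":0,"z":0,"ax":0,"ay":0,"az":0},{"fingers":8,"x":0,"y":0,"z":0,"ax":0,"ay":0,"az":0}])

```text
t: 17.6
eef_pos: [0.5246, 0.0006, 0.081]
tool_rot: [0.0, 0.668, 0.744, -0.0]
contact_force: [0.3, -5.8, -3.9]
gripper_width: 0.179
grasp_force: 77.9
```

```bash
python3 ck.py top10
```

```text
clip 209.7017543859649 199.80701754385964 57 wedge in stand [-4.2 -2.6 63. ] F stand [-5.  -0.5 -5.3] t 17.65
```

Request:
jog_arm(rows=[{"fingers":8,"x":1,"y":0,"z":0,"ax":0,"ay":0,"az":0},{"fingers":8,"x":1,"y":0,"z":0,"ax":0,"ay":0,"az":0},{"fingers":8,"x":1,"y":0,"z":0,"ax":0,"ay":0,"az":0},{"fingers":8,"x":1,"y":0,"z":0,"ax":0,"ay":0,"az":0},{"fingers":8,"x":1,"y":0,"z":0,"ax":0,"ay":0,"az":0},{"fingers":8,"x":1,"y":0,"z":0,"ax":0,"ay":0,"az":0},{"fingers":8,"x":0,"y":0,"z":0,"ax":0,"ay":0,"az":0},{"fingers":8,"x":0,"y":0,"z":0,"ax":0,"ay":0,"az":0}])

```text
t: 18.45
eef_pos: [0.5238, 0.0071, 0.081]
tool_rot: [0.0, 0.668, 0.745, -0.0]
contact_force: [0.3, -5.6, -4.1]
gripper_width: 0.174
grasp_force: 77.9
```

```bash
python3 ck.py top11
```

```text
clip 208.24 200.8 25 wedge in stand [ 2.4 -2.5 62.9] F stand [-4.7 -0.3 -4.8] t 18.5
```

Request:
jog_arm(rows=[{"fingers":8,"x":1,"y":0,"z":0,"ax":0,"ay":0,"az":0},{"fingers":8,"x":1,"y":0,"z":0,"ax":0,"ay":0,"az":0},{"fingers":8,"x":1,"y":0,"z":0,"ax":0,"ay":0,"az":0},{"fingers":8,"x":1,"y":0,"z":0,"ax":0,"ay":0,"az":0},{"fingers":8,"x":1,"y":0,"z":0,"ax":0,"ay":0,"az":0},{"fingers":8,"x":1,"y":0,"z":0,"ax":0,"ay":0,"az":0},{"fingers":8,"x":0,"y":0,"z":0,"ax":0,"ay":0,"az":0},{"fingers":8,"x":0,"y":0,"z":0,"ax":0,"ay":0,"az":0}])

```text
t: 19.3
eef_pos: [0.5231, 0.014, 0.081]
tool_rot: [-0.0, 0.667, 0.745, 0.0]
contact_force: [-0.1, -1.1, -4.4]
gripper_width: 0.175
grasp_force: 77.9
```

```bash
python3 ck.py top12; python3 -c "
from wov import *
o,_=pose(); e=grab('scene','scene12'); P=e['pixels'].astype(int); s=P[...,0]-P[...,2]
a=proj(e,W(ST,(34,0,69))); print('model clip on stop',a)
m=(s>60)&((P[...,0]-P[...,1])>15); m[:160]=0; ys,xs=np.nonzero(m[180:225,280:325]); print(xs.min()+280,xs.max()+280,ys.min()+180,ys.max()+180,xs.mean()+280,ys.mean()+180,len(xs))"
```

```text
clip 0.0 0.0 0 wedge in stand [ 9.2 -2.5 63.1] F stand [-1.6 -0.4 -3.8] t 19.35
model clip on stop [300.63356436 208.72207485]
286 305 182 210 297.17910447761193 202.02985074626866 67
```

```bash
cat > asc.py <<'E'
from wov import *
import sys
e=load(sys.argv[1]); P=e['pixels'].astype(int)
hs=cv2.cvtColor(e['pixels'].astype(np.uint8),cv2.COLOR_RGB2HSV).astype(int)
u0,u1,v0,v1=map(int,sys.argv[2:6])
for v in range(v0,v1):
    print(v,''.join(('r' if h<6 or h>170 else 'o' if h<19 else 'y' if h<34 else 'b' if 95<h<130 else '?') if s>95 and val>45 else ('#' if val<50 else 'W' if val>125 and s<45 else '.') for h,s,val in hs[v,u0:u1]))
w=wedge_from_tcp(); print('blade -6/-21/+40 top px',[proj(e,W(w,(x,0,z))).round(1).tolist() for x,z in((-6,16.5),(-21,16.5),(40,2))],'handle top',proj(e,W(w,(-34,0,48))).round(1),'ears',[proj(e,W(ST,(39.4,k*11.5,87))).round(1).tolist() for k in(-1,1)])
E
python3 asc.py scene12 270 325 180 222
```

```text
180 ################rr######...............................
181 ###############rror...#................................
182 ###############rrrrr...................................
183 .##############rrrrrr..................................
184 ..############rrrrrrr..................................
185 ...###########.rrrrrr................................WW
186 .....#########.rrrrrr............................WWWWWW
187 ......########.rrrrrr...........................WWWWWWW
188 .......######...rrrrr............................WWWWW.
189 .......######..rrrrrr...........................WWWWW.W
190 .......######..rorrr.......................WWWW.WWW.W.W
191 .......#####...rrrrro......................WWWWWWWW.W..
192 .......#####...orrrr......................WWW.WWW.WW.WW
193 .......#####...rrrrr......................WWWWW.W.WWWWW
194 #.......####...rrr......................WWW.WWWWW..WWWW
195 ##........##...rr......................WWWWW.W.WWWW..WW
196 ##............oro......................W.WW.WWWWWWWWWWW
197 ..............oor....................W...WWWWWWWWWWWW.W
198 .............rrr
[... 855 characters left out ...]
..WW..o...WWWWWWWW..W.WW
213 .......................oooooyyy..WWW....W.WW..WWWWW.WWW
214 ........................ooooooy...WW....WW.WW..WW..WW.W
215 ..........................oooyo....WW..WW.WWWW..WWWW..W
216 ...........................oyyy....WWWWWWWW...W.WW..WWW
217 ...........................yyoy....WWWWWWWWWWWW...W.W.W
218 ...........................yyyyy....WWWWWWWW..WWWWWWW.W
219 ...........................ooyy......WWWWWW.....WWW.WWW
220 ...........................yyoy........WWWWW.....WWWWWW
221 ...........................oyyy.........WWWWW.....WWWWW
blade -6/-21/+40 top px [[291.1, 198.6], [286.8, 195.1], [304.3, 214.2]] handle top [283.8 182.2] ears [[299.2, 206.7], [306.6, 202.3]]
```

Request:
jog_arm(rows=[{"fingers":8,"x":1,"y":0,"z":0,"ax":0,"ay":0,"az":0},{"fingers":8,"x":1,"y":0,"z":0,"ax":0,"ay":0,"az":0},{"fingers":8,"x":1,"y":0,"z":0,"ax":0,"ay":0,"az":0},{"fingers":8,"x":1,"y":0,"z":0,"ax":0,"ay":0,"az":0},{"fingers":8,"x":0,"y":0,"z":0,"ax":0,"ay":0,"az":0},{"fingers":8,"x":0,"y":0,"z":0,"ax":0,"ay":0,"az":0},{"fingers":8,"x":0,"y":0,"z":0,"ax":0,"ay":0,"az":0},{"fingers":8,"x":0,"y":0,"z":0,"ax":0,"ay":0,"az":0}])

```text
t: 20.2
eef_pos: [0.5228, 0.0177, 0.0811]
tool_rot: [-0.0, 0.667, 0.745, 0.0]
contact_force: [0.6, -0.8, -4.2]
gripper_width: 0.175
grasp_force: 77.9
```

```bash
python3 ck.py top13; python3 -c "
from h import *
grab('scene','scene13')"; python3 asc.py scene13 282 315 192 222
```

```text
clip 0.0 0.0 0 wedge in stand [12.9 -2.6 63. ] F stand [-2.3  0.9 -4.2] t 20.25
192 #...orrrrr....................WWW
193 #...rrrrr......................W.
194 #...rrrrr....................WWWW
195 ##..rrr......................WW.W
196 #...rr.....................WWWWWW
197 ....rr....................WW.WW.W
198 ...rrr......................WWW.W
199 ...rrr.....................WWWWWW
200 ...or.......................WWW.W
201 ...................o.........W..W
202 .................ooooo.yyyy..W...
203 ..............W..oooooyyyyyy....W
204 ................oooooooyyyyy..WWW
205 ............oooooyyooooyyyy...WWW
206 ............ooooyyyyooooyyy..WW..
207 ...........ooooyyyyyyoooyoy..WWWW
208 ...........ooooyyyyyyooooyo..W.WW
209 ..........ooooooyyyyyooyyyo..WWW.
210 ..........ooooooyyyy...yooo..W.WW
211 ..........ooooooooyo.W..yo...WWWW
212 ..........oooooooyoy.WW..y...WWWW
213 ...........oooooyyoy.WWW....WW..W
214 ............ooooyyyy..WWW...WWW.W
215 ...............oyyoo...WW..WWWWW.
216 ...............oyoo......WWWWWWWW
217 ...............yyyy.....WWWWWWWWW
218 ...............yyyyo....WWWWWWWWW
219 ...............ooyy......WWWWWW..
220 ...............yyyy.......WWWWWW.
221 ...............yooy.........WWWWW
blade -6/-21/+40 top px [[292.2, 199.5], [287.8, 196.0], [305.4, 215.1]] handle top [284.9 183. ] ears [[299.2, 206.7], [306.6, 202.3]]
```

Request:
jog_arm(rows=[{"fingers":8,"x":1,"y":0,"z":0,"ax":0,"ay":0,"az":0},{"fingers":8,"x":1,"y":0,"z":0,"ax":0,"ay":0,"az":0},{"fingers":8,"x":1,"y":0,"z":0,"ax":0,"ay":0,"az":0},{"fingers":8,"x":1,"y":0,"z":0,"ax":0,"ay":0,"az":0},{"fingers":8,"x":1,"y":0,"z":0,"ax":0,"ay":0,"az":0},{"fingers":8,"x":0,"y":0,"z":0,"ax":0,"ay":0,"az":0},{"fingers":8,"x":0,"y":0,"z":0,"ax":0,"ay":0,"az":0},{"fingers":8,"x":0,"y":0,"z":0,"ax":0,"ay":0,"az":0}])

```text
t: 21.1
eef_pos: [0.5227, 0.023, 0.0814]
tool_rot: [0.0, 0.667, 0.745, 0.001]
contact_force: [-0.1, -0.2, -0.4]
gripper_width: 0.175
grasp_force: 78.4
```

```bash
python3 ck.py top14; python3 -c "
from h import *
grab('scene','scene14')"; python3 asc.py scene14 282 315 195 218
```

```text
clip 0.0 0.0 0 wedge in stand [18.2 -3.1 63.4] F stand [ 0.3 -0.9 -0.1] t 21.15
195 ###..rrrrro..................WWWW
196 ###..oorr......................WW
197 ##...ror....................WWW..
198 .....rr..........o..........WWW.W
199 ....rrr........ooooo........W..WW
200 ....rrr.......oooooooo.......W..W
201 .....rr......oooooooooyyyy...W.WW
202 ...........oooooooooooyyyyy...W.W
203 ..........ooooooooooooyyyyyy...WW
204 .........oooooooooooooyyyyyy..W.W
205 ..........ooooooyyyooooyyyy..WWWW
206 ..........oooooyyyyyo.oyoyy..WW..
207 ...........ooooyyyyyy..yyyo..WWW.
208 ...........ooooyyyyyy..yoyo...W.W
209 ...........ooooyyyyy...oyyo...WWW
210 ............ooooyyyy.W..oy...WWWW
211 .............oooyyy..WW..o...WWWW
212 ..............ooyyo..WWW....WW.WW
213 ...............yoyy...WW....W.W..
214 ..............yooyy...WWWW...WWW.
215 ...............yyoy....WWWWWWWW.W
216 ..............yyyyo.....WWWWWWWWW
217 ..............yyyyo.........WWWW.
blade -6/-21/+40 top px [[293.5, 200.7], [289.2, 197.2], [306.8, 216.4]] handle top [286.2 184.2] ears [[299.2, 206.7], [306.6, 202.3]]
```

The clip has risen about 3 px in the view and the push force fell to zero, so it has sprung off. I'll seat it further onto the thick part, staying clear of the handle.

Request:
jog_arm(rows=[{"fingers":8,"x":1,"y":0,"z":0,"ax":0,"ay":0,"az":0},{"fingers":8,"x":1,"y":0,"z":0,"ax":0,"ay":0,"az":0},{"fingers":8,"x":1,"y":0,"z":0,"ax":0,"ay":0,"az":0},{"fingers":8,"x":1,"y":0,"z":0,"ax":0,"ay":0,"az":0},{"fingers":8,"x":1,"y":0,"z":0,"ax":0,"ay":0,"az":0},{"fingers":8,"x":1,"y":0,"z":0,"ax":0,"ay":0,"az":0},{"fingers":8,"x":0,"y":0,"z":0,"ax":0,"ay":0,"az":0},{"fingers":8,"x":0,"y":0,"z":0,"ax":0,"ay":0,"az":0}])

```text
t: 22.0
eef_pos: [0.5215, 0.0287, 0.081]
tool_rot: [-0.0, 0.667, 0.745, 0.0]
contact_force: [1.3, -0.3, 1.3]
gripper_width: 0.177
grasp_force: 78.5
```

```bash
python3 ck.py top15; python3 -c "
from h import *
grab('scene','scene15')"; python3 asc.py scene15 282 315 195 218
```

```text
clip 0.0 0.0 0 wedge in stand [24.  -2.6 63. ] F stand [ 0.8 -1.6  1.7] t 22.05
195 #####...rrrro....................
196 ####...rrrrr..................W.W
197 ####...rrrrr....................W
198 .###...rrr...................WWWW
199 .......rr..........o.........W.WW
200 .......rr........ooooo......WWWWW
201 ......rrr.......oooooooyyy...WWWW
202 ......rrr.....ooooooooyyyyy..WWWW
203 .............oooooooooyyyyyy.WWWW
204 ...........ooooooooooooyyyyy..WWW
205 ...........oooooyyyooooyyyy...WW.
206 ...........oooooyyyyooooyyo....WW
207 ............oooyyyyyyooyyyy..WWWW
208 ............oooyyyyy...oyyo...WWW
209 .............oooyyyy.W..yyo..W.WW
210 .............oooyyyy.WW..y....W..
211 ..............ooyyy..WW..o...WW.W
212 ..............ooyyoo.WWW.....WWWW
213 ...............oyyyo..WWWW..WWWWW
214 ...............yyyyo...WWWWWWW..W
215 ...............oyyo.....WWWWWWWWW
216 ...............yyoy......WWWWWWWW
217 ...............yoyy......WWWWWWWW
blade -6/-21/+40 top px [[295.4, 202.1], [291.0, 198.6], [308.8, 217.9]] handle top [288.1 185.6] ears [[299.2, 206.7], [306.6, 202.3]]
```

Request:
jog_arm(rows=[{"fingers":8,"x":0,"y":0,"z":-0.3,"ax":0,"ay":0,"az":0},{"fingers":8,"x":1,"y":0,"z":0,"ax":0,"ay":0,"az":0},{"fingers":8,"x":1,"y":0,"z":0,"ax":0,"ay":0,"az":0},{"fingers":8,"x":1,"y":0,"z":0,"ax":0,"ay":0,"az":0},{"fingers":8,"x":1,"y":0,"z":0,"ax":0,"ay":0,"az":0},{"fingers":8,"x":1,"y":0,"z":0,"ax":0,"ay":0,"az":0},{"fingers":8,"x":0,"y":0,"z":0,"ax":0,"ay":0,"az":0},{"fingers":8,"x":0,"y":0,"z":0,"ax":0,"ay":0,"az":0}])

```text
t: 22.9
eef_pos: [0.5206, 0.0334, 0.0811]
tool_rot: [-0.0, 0.667, 0.745, -0.0]
contact_force: [-0.1, 0.2, -1.6]
gripper_width: 0.179
grasp_force: 78.4
```

```bash
python3 ck.py top16; python3 -c "
from h import *
grab('scene','scene16')"; python3 asc.py scene16 282 315 195 218
```

```text
clip 0.0 0.0 0 wedge in stand [28.8 -2.2 63.1] F stand [-1.3  0.6 -2.4] t 22.95
195 ######...rrrrr..................W
196 ######...rrrrr.................W.
197 .#####...rrrrr..................W
198 ..####...rrrr.................WW.
199 ...###...rrr..................WWW
200 .........rr......ooooo........WW.
201 ........rr......oooooooyyy..WWW.W
202 .......rrrr....ooooooooyyyy..WW.W
203 ........rr..ooooooooooyyyyyy...WW
204 ...........ooooooooooooyyyyy..WW.
205 ...........ooooooooooooyyyy..WWWW
206 ............oooooyyyooooyyy.....W
207 ............ooooyyyy...ooyy...WW.
208 ............ooooyyyy....ooy..W.WW
209 .............oooyyyy.WW..yo..WWWW
210 .............oooyyyy.WW..o...WWWW
211 ..............oooyyy..WW.....WW.W
212 ..............ooooyy..WWW....WWWW
213 ...............ooyyo...WWWWWWWWW.
214 ...............yyyyo....WWWWW.W..
215 ...............ooyy.....WWWWWWW.W
216 ...............yyyy......WWWWWWWW
217 ...............yyyy.......WWWWWWW
blade -6/-21/+40 top px [[297.0, 203.2], [292.5, 199.6], [310.4, 219.1]] handle top [289.6 186.6] ears [[299.2, 206.7], [306.6, 202.3]]
```

Request:
jog_arm(rows=[{"fingers":8,"x":1,"y":0,"z":0,"ax":0,"ay":0,"az":0},{"fingers":8,"x":1,"y":0,"z":0,"ax":0,"ay":0,"az":0},{"fingers":8,"x":1,"y":0,"z":0,"ax":0,"ay":0,"az":0},{"fingers":8,"x":1,"y":0,"z":0,"ax":0,"ay":0,"az":0},{"fingers":8,"x":0,"y":0,"z":0,"ax":0,"ay":0,"az":0},{"fingers":8,"x":0,"y":0,"z":0,"ax":0,"ay":0,"az":0},{"fingers":8,"x":0,"y":0,"z":0,"ax":0,"ay":0,"az":0},{"fingers":8,"x":0,"y":0,"z":0,"ax":0,"ay":0,"az":0}])

```text
t: 23.8
eef_pos: [0.5206, 0.0375, 0.0813]
tool_rot: [-0.0, 0.667, 0.745, 0.0]
contact_force: [0.6, -0.2, -2.1]
gripper_width: 0.172
grasp_force: 78.4
```

```bash
python3 ck.py top17
```

```text
clip 0.0 0.0 0 wedge in stand [32.9 -2.6 63.3] F stand [-0.5  0.4 -1.3] t 23.85
```

Request:
jog_arm(rows=[{"fingers":8,"x":-1.5,"y":0,"z":-0.5,"ax":0,"ay":0,"az":0},{"fingers":8,"x":-1.5,"y":0,"z":-1,"ax":0,"ay":0,"az":0},{"fingers":8,"x":0,"y":0,"z":-4,"ax":0,"ay":0,"az":0},{"fingers":8,"x":0,"y":0,"z":-8,"ax":0,"ay":0,"az":0},{"fingers":8,"x":0,"y":0,"z":-10,"ax":0,"ay":0,"az":0},{"fingers":8,"x":0,"y":0,"z":-10,"ax":0,"ay":0,"az":0},{"fingers":8,"x":0,"y":0,"z":-10,"ax":0,"ay":0,"az":0},{"fingers":8,"x":0,"y":0,"z":-5,"ax":0,"ay":0,"az":0}])

```text
t: 24.65
eef_pos: [0.5215, 0.0345, 0.1314]
tool_rot: [0.001, 0.667, 0.745, 0.001]
contact_force: [-0.8, 0.1, -1.8]
gripper_width: 0.171
grasp_force: 78.4
```

```bash
python3 ck.py top18; python3 -c "
from h import *
grab('scene','scene18')"; python3 asc.py scene18 280 325 175 222
```

```text
clip 0.0 0.0 0 wedge in stand [ 29.8  -3.5 113.6] F stand [-0.5  0.2 -2. ] t 24.7
175 W...######...rrrrr...........................
176 W...#####....rrrrr...........................
177 W...#####...rrrrrr...........................
178 W...######..orrrrr...........................
179 WW..#####....rrrrr...........................
180 W...#####....rrrrr...........................
181 ....#####....rrrrr...........................
182 ....######..rrrrr.....o......................
183 .....####...orr.....oooo.....................
184 ........#...rr....oooooooo...................
185 WWW.........rr...oooooooooo..................
186 WWW........rrrooooooooooooo..................
187 .WWW.......rroooooooooooooo..................
188 WWW........orooooooooooooo...................
189 WW...........ooooooooooo.o..................W
190 .W............ooooooo....................WW..
191 ..............oooooo...WW...............W.WW.
192 ...............ooooo...WWW..............WWWW.
193 ...............ooooo...WWW.............WWWWW.
194 ...............ooooo....WWW............WWW.WW
195 ..............
[... 767 characters left out ...]
WWWWWWWWW.WWWW
211 .................oyyoo...ooy...WWWW.WW.WWWWWW
212 .................oyoo.....oy..WWWW.WW.WWWW..W
213 .................yoyy.........W...WWWWWWWW.WW
214 .................yooy........WWWWW..WWWWWWWWW
215 .................yooy.....W..WWW.WWWWWWW.WWW.
216 ................oyoyy......WWWWW.WWWWWWWWWWWW
217 ................yyyyo......WWWWWWWWWWWWWWWWWW
218 ................yyyyy.......WWWWWWW.WWWWWWWWW
219 ................yyyyy.........WWW.....W.W.W.W
220 ................oyyyy..........WWW.....WWWWWW
221 ................oyoy...y.......WWWWW....WWWW.
blade -6/-21/+40 top px [[298.7, 187.6], [294.1, 184.0], [312.7, 203.8]] handle top [291.1 170.2] ears [[299.2, 206.7], [306.6, 202.3]]
```

Request:
jog_arm(rows=[{"fingers":8,"x":0,"y":0,"z":-5,"ax":0,"ay":0,"az":0},{"fingers":8,"x":0,"y":0,"z":0,"ax":0,"ay":0,"az":-2.5},{"fingers":8,"x":10,"y":0,"z":0,"ax":0,"ay":0,"az":-2.5},{"fingers":8,"x":20,"y":0,"z":0,"ax":0,"ay":0,"az":-2.5},{"fingers":8,"x":25,"y":0,"z":0,"ax":0,"ay":0,"az":-2.5},{"fingers":8,"x":25,"y":0,"z":0,"ax":0,"ay":0,"az":0},{"fingers":8,"x":25,"y":0,"z":0,"ax":0,"ay":0,"az":0},{"fingers":8,"x":20,"y":0,"z":0,"ax":0,"ay":0,"az":0}])

```text
t: 25.55
eef_pos: [0.4884, 0.159, 0.1348]
tool_rot: [-0.001, 0.598, 0.801, 0.0]
contact_force: [0.2, -0.7, -1.3]
gripper_width: 0.176
grasp_force: 78.3
```

```bash
python3 go.py .5106 .281 .12 106.3
```

```text
t 25.55 pos [488.4 159.  134.8] xyaw 106.5 tilt [-5.0e-04  1.2e-03 -1.0e+00] F [ 0.18 -0.7  -1.29] w 15.0 78.3
d tool mm [110.6  56.   14.9] rotvec [-0.01 -0.07  0.2 ]
```

Request:
jog_arm(rows=[{"fingers":8,"x":16,"y":8,"z":0,"ax":0,"ay":0,"az":0},{"fingers":8,"x":20,"y":10,"z":0,"ax":0,"ay":0,"az":0},{"fingers":8,"x":20,"y":10,"z":0,"ax":0,"ay":0,"az":0},{"fingers":8,"x":20,"y":10,"z":0,"ax":0,"ay":0,"az":0},{"fingers":8,"x":18,"y":10,"z":0,"ax":0,"ay":0,"az":0},{"fingers":8,"x":10,"y":5,"z":0,"ax":0,"ay":0,"az":0},{"fingers":8,"x":4,"y":2,"z":0,"ax":0,"ay":0,"az":0},{"fingers":8,"x":0,"y":0,"z":0,"ax":0,"ay":0,"az":0}])

```text
t: 26.35
eef_pos: [0.5118, 0.2751, 0.1346]
tool_rot: [-0.0, 0.599, 0.8, -0.0]
contact_force: [-0.9, 0.3, -1.2]
gripper_width: 0.174
grasp_force: 78.3
```

```bash
python3 go.py .5106 .281 .04 106.3; python3 - <<'E'
from wov import *
d=grab('scene','scene19'); w=wedge_from_tcp()
hs=cv2.cvtColor(d['pixels'].astype(np.uint8),cv2.COLOR_RGB2HSV).astype(int)
m=(hs[...,0]<19)&(hs[...,0]>5)&(hs[...,1]>110)&(hs[...,2]>60)
c=proj(d,W(w,(-10,0,16.5))); print('blade -10 px',c)
u0,v0=int(c[0])-25,int(c[1])-25
ys,xs=np.nonzero(m[v0:v0+50,u0:u0+50]); print(xs.min()+u0,xs.max()+u0,ys.min()+v0,ys.max()+v0,len(xs))
for k in(-21,-14,-7,0,7): print(k,[proj(d,W(w,(k,y,z))).round(1).tolist() for y,z in((-13,19.5),(13,19.5),(-8,0),(-8,-8))])
E
python3 asc.py scene19 355 400 225 285 | grep -n "o\|r" | head -60
```

```text
t 26.35 pos [511.8 275.1 134.6] xyaw 106.35 tilt [-7.e-04 -2.e-04 -1.e+00] F [-0.88  0.33 -1.18] w 14.9 78.3
d tool mm [ 6.   0.6 94.6] rotvec [-0.04 -0.    0.05]
blade -10 px [382.34058473 257.31278571]
375 393 248 267 127
-21 [[373.7, 257.3], [380.6, 248.8], [372.8, 262.2], [371.9, 264.8]]
-14 [[377.2, 259.5], [384.1, 250.9], [376.2, 264.3], [375.3, 266.9]]
-7 [[380.8, 261.6], [387.6, 252.9], [379.7, 266.4], [378.7, 269.0]]
0 [[384.4, 263.7], [391.2, 255.0], [383.2, 268.5], [382.2, 271.1]]
7 [[388.0, 265.9], [394.7, 257.0], [386.7, 270.6], [385.7, 273.2]]
16:240 .WW..#####################rrr...WW.WWW...WWW.
17:241 WWW...###################rrrr..W.WW.WW.WWW.WW
18:242 WWWW..###################rrrr..WWW..WWWWWW.W.
19:243 W.WW...##################rrr...WWWWW.WWWWWW.W
20:244 WWWW....#################rrr...W.W.WWW.WWWWWW
21:245 WWWW......##############rrr...W.W.W.W.WWWW..W
22:246 WWWWWW.....############.rrr...WWWWW.WWWWW.W.W
23:247 WWW.WWW....###########..rro..WWWWW.WWW.WWWWW.
24:248 WW.WW.W.W..###########..or...WWWWWW.W.WWWW.WW
25:249 W.WWW.WW...##########..rrr....W.WWWW.W.WW.W.W
26:250
[... 439 characters left out ...]
.....rrr.....ooooooooooo...W.WW
35:259 ..WWWWWWWWWWWW.....or.....oooooooooooo.W.WWWW
36:260 ...WWWWWWWW.WW.WW........oooooooooooo..WWWWW.
37:261 ....WWWWWW.W.WW.W........ooooooooooo.WWW.WWWW
38:262 .....WWWWWWWWWWWWWWW.....oooooooooo.WWWWWWW.W
39:263 ........WWWWWWWWWW.WW.W..ooooooooo.WWWWWWWW..
40:264 .........WWWWWWWWWW.WWW..ooooooooo..WWWWWWWWW
41:265 ...........WWWWWWWWWWWW..oooooooo....WWWWWWWW
42:266 WWW..........WWWWWWWWW....ooooooo.....WWWWWWW
43:267 WWWWW.........WWWWWW..W....ooooo.......WWWWWW
44:268 WWWWWW..........WWWWWWWW.....oo.........WWWWW
61:blade -6/-21/+40 top px [[384.4, 258.5], [376.9, 254.1], [406.1, 277.5]] handle top [374.2 239.3] ears [[299.2, 206.7], [306.6, 202.3]]
```

Request:
jog_arm(rows=[{"fingers":8,"x":2,"y":0,"z":10,"ax":0,"ay":0,"az":0},{"fingers":8,"x":2,"y":0,"z":20,"ax":0,"ay":0,"az":0},{"fingers":8,"x":1,"y":0,"z":20,"ax":0,"ay":0,"az":0},{"fingers":8,"x":0,"y":0,"z":20,"ax":0,"ay":0,"az":0},{"fingers":8,"x":0,"y":0,"z":18,"ax":0,"ay":0,"az":0},{"fingers":8,"x":0,"y":0,"z":12,"ax":0,"ay":0,"az":0},{"fingers":8,"x":0,"y":0,"z":6,"ax":0,"ay":0,"az":0},{"fingers":8,"x":0,"y":0,"z":0,"ax":0,"ay":0,"az":0}])

```text
t: 27.2
eef_pos: [0.5107, 0.2787, 0.0281]
tool_rot: [-0.0, 0.6, 0.8, -0.001]
contact_force: [0.1, 0.4, -1.5]
gripper_width: 0.177
grasp_force: 78.3
```

Request:
jog_arm(rows=[{"fingers":8,"x":0,"y":0,"z":4,"ax":0,"ay":0,"az":0},{"fingers":8,"x":0,"y":0,"z":3,"ax":0,"ay":0,"az":0},{"fingers":8,"x":0,"y":0,"z":1,"ax":0,"ay":0,"az":0},{"fingers":8,"x":0,"y":0,"z":0,"ax":0,"ay":0,"az":0},{"fingers":8,"x":0,"y":0,"z":0,"ax":0,"ay":0,"az":0},{"fingers":8,"x":0,"y":0,"z":0,"ax":0,"ay":0,"az":0},{"fingers":8,"x":0,"y":0,"z":0,"ax":0,"ay":0,"az":0},{"fingers":8,"x":0,"y":0,"z":0,"ax":0,"ay":0,"az":0}])

```text
t: 28.0
eef_pos: [0.5111, 0.2793, 0.0209]
tool_rot: [0.0, 0.6, 0.8, 0.0]
contact_force: [0.1, 0.8, -2.4]
gripper_width: 0.178
grasp_force: 78.3
```

Next I'll creep down to contact, expected at z ≈ 15.5–19 mm.

Request:
jog_arm(rows=[{"fingers":8,"x":0,"y":0,"z":1,"ax":0,"ay":0,"az":0},{"fingers":8,"x":0,"y":0,"z":1,"ax":0,"ay":0,"az":0},{"fingers":8,"x":0,"y":0,"z":1,"ax":0,"ay":0,"az":0},{"fingers":8,"x":0,"y":0,"z":1,"ax":0,"ay":0,"az":0},{"fingers":8,"x":0,"y":0,"z":0,"ax":0,"ay":0,"az":0},{"fingers":8,"x":0,"y":0,"z":0,"ax":0,"ay":0,"az":0},{"fingers":8,"x":0,"y":0,"z":0,"ax":0,"ay":0,"az":0},{"fingers":8,"x":0,"y":0,"z":0,"ax":0,"ay":0,"az":0}])

```text
t: 28.8
eef_pos: [0.5111, 0.2792, 0.0168]
tool_rot: [0.0, 0.6, 0.8, -0.0]
contact_force: [-0.3, -0.1, -1.3]
gripper_width: 0.179
grasp_force: 78.4
```

Request:
jog_arm(rows=[{"fingers":8,"x":0,"y":0,"z":0.5,"ax":0,"ay":0,"az":0},{"fingers":8,"x":0,"y":0,"z":0.4,"ax":0,"ay":0,"az":0},{"fingers":8,"x":0,"y":0,"z":0,"ax":0,"ay":0,"az":0},{"fingers":8,"x":0,"y":0,"z":0,"ax":0,"ay":0,"az":0},{"fingers":8,"x":0,"y":0,"z":0,"ax":0,"ay":0,"az":0},{"fingers":8,"x":0,"y":0,"z":0,"ax":0,"ay":0,"az":0},{"fingers":8,"x":0,"y":0,"z":0,"ax":0,"ay":0,"az":0},{"fingers":8,"x":0,"y":0,"z":0,"ax":0,"ay":0,"az":0}])

```text
t: 29.6
eef_pos: [0.5111, 0.2793, 0.0159]
tool_rot: [0.0, 0.6, 0.8, 0.0]
contact_force: [0.0, -0.5, 0.2]
gripper_width: 0.174
grasp_force: 78.4
```

Contact is starting (Fz rose). I'll go slightly further, then open gently.

Request:
jog_arm(rows=[{"fingers":8,"x":0,"y":0,"z":0.3,"ax":0,"ay":0,"az":0},{"fingers":8,"x":0,"y":0,"z":0,"ax":0,"ay":0,"az":0},{"fingers":8,"x":0,"y":0,"z":0,"ax":0,"ay":0,"az":0},{"fingers":8,"x":0,"y":0,"z":0,"ax":0,"ay":0,"az":0},{"fingers":8,"x":0,"y":0,"z":0,"ax":0,"ay":0,"az":0},{"fingers":8,"x":0,"y":0,"z":0,"ax":0,"ay":0,"az":0},{"fingers":8,"x":0,"y":0,"z":0,"ax":0,"ay":0,"az":0},{"fingers":8,"x":0,"y":0,"z":0,"ax":0,"ay":0,"az":0}])

```text
t: 30.4
eef_pos: [0.5111, 0.2792, 0.0156]
tool_rot: [-0.0, 0.6, 0.8, 0.0]
contact_force: [-0.2, 0.8, -0.5]
gripper_width: 0.177
grasp_force: 78.4
```

```bash
python3 go.py .5106 .281 .04 106.3
```

```text
t 30.4 pos [511.1 279.2  15.6] xyaw 106.26 tilt [ 0.  0. -1.] F [-0.21  0.8  -0.49] w 15.2 78.4
d tool mm [  1.8   0.1 -24.4] rotvec [ 0.   -0.   -0.04]
```

Request:
jog_arm(rows=[{"fingers":8,"x":0,"y":0,"z":0.4,"ax":0,"ay":0,"az":0},{"fingers":8,"x":0,"y":0,"z":0.3,"ax":0,"ay":0,"az":0},{"fingers":8,"x":0,"y":0,"z":0,"ax":0,"ay":0,"az":0},{"fingers":8,"x":0,"y":0,"z":0,"ax":0,"ay":0,"az":0},{"fingers":8,"x":0,"y":0,"z":0,"ax":0,"ay":0,"az":0},{"fingers":8,"x":0,"y":0,"z":0,"ax":0,"ay":0,"az":0},{"fingers":8,"x":0,"y":0,"z":0,"ax":0,"ay":0,"az":0},{"fingers":8,"x":0,"y":0,"z":0,"ax":0,"ay":0,"az":0}])

```text
t: 31.2
eef_pos: [0.5111, 0.2793, 0.0155]
tool_rot: [0.0, 0.6, 0.8, -0.0]
contact_force: [-1.8, -1.0, 5.9]
gripper_width: 0.177
grasp_force: 79.5
```

Firm contact at z = 15.5 mm, as predicted. Now I'll release slowly.

Request:
jog_arm(rows=[{"fingers":8,"x":0,"y":0,"z":-0.4,"ax":0,"ay":0,"az":0},{"fingers":8,"x":0,"y":0,"z":0,"ax":0,"ay":0,"az":0},{"fingers":16,"x":0,"y":0,"z":0,"ax":0,"ay":0,"az":0},{"fingers":18,"x":0,"y":0,"z":0,"ax":0,"ay":0,"az":0},{"fingers":22,"x":0,"y":0,"z":0,"ax":0,"ay":0,"az":0},{"fingers":28,"x":0,"y":0,"z":0,"ax":0,"ay":0,"az":0},{"fingers":34,"x":0,"y":0,"z":0,"ax":0,"ay":0,"az":0},{"fingers":34,"x":0,"y":0,"z":0,"ax":0,"ay":0,"az":0}], force=20)

```text
t: 32.0
eef_pos: [0.5111, 0.2792, 0.0152]
tool_rot: [-0.0, 0.6, 0.8, -0.0]
contact_force: [-0.1, -0.9, -0.9]
gripper_width: 0.399
grasp_force: 0.0
```

```bash
python3 go.py .5106 .281 .04 106.3
```

```text
t 32.0 pos [511.1 279.2  15.2] xyaw 106.26 tilt [-0. -0. -1.] F [-0.14 -0.9  -0.88] w 34.0 0.0
d tool mm [  1.8   0.1 -24.8] rotvec [-0.    0.   -0.04]
```

Released. I'll retreat straight up, then move aside to look.

Request:
jog_arm(rows=[{"fingers":34,"x":0,"y":0,"z":-8,"ax":0,"ay":0,"az":0},{"fingers":34,"x":0,"y":0,"z":-15,"ax":0,"ay":0,"az":0},{"fingers":34,"x":0,"y":0,"z":-30,"ax":0,"ay":0,"az":0},{"fingers":34,"x":0,"y":0,"z":-40,"ax":0,"ay":0,"az":0},{"fingers":34,"x":0,"y":0,"z":-40,"ax":0,"ay":0,"az":0},{"fingers":34,"x":0,"y":0,"z":-30,"ax":0,"ay":0,"az":0},{"fingers":34,"x":0,"y":0,"z":-10,"ax":0,"ay":0,"az":0},{"fingers":34,"x":0,"y":0,"z":0,"ax":0,"ay":0,"az":0}])

```text
t: 32.8
eef_pos: [0.5119, 0.2799, 0.1908]
tool_rot: [0.001, 0.6, 0.8, 0.002]
contact_force: [0.1, -0.5, -0.2]
gripper_width: 0.396
grasp_force: 0.0
```

```bash
python3 - <<'E'
from wov import *
d=grab('scene','scene20'); t=grab('top','top20')
w=[.5111+.033*np.cos(np.radians(106.26)),.2792+.033*np.sin(np.radians(106.26)),.003,np.radians(106.26)]
for x,z in((40,1),(-6,16.5),(-34,48),(-1,19.5)): print(x,'scene',proj(d,W(w,(x,0,z))).round(1),'top',proj(t,W(w,(x,0,z))).round(1))
E
python3 asc.py scene20 360 415 258 306; python3 ck.py x
```

```text
40 scene [392.  314.1] top [ 99.9 208. ]
-6 scene [372.8 296.1] top [116.1 202.8]
-34 scene [363.5 279.3] top [123.4 197.7]
-1 scene [375.3 296.8] top [113.7 203. ]
258 WWW..WWWWWWW.W.W..WWWWWWWWWWWW...WW.WWWW.WW.WWWWWWW...W
259 W.WWWW.WW.WWWWWWWWWW..WWW..WWWWW.WWWWW.WWW.W.WWWWWWWWW.
260 WWWW.WWWWWWWWWWWWWW.WW.WWWWW.WWWWWWWWW..WWWW.W..WW.WWWW
261 WWWWWWWWWWWWWW...WWWW..WWWWWWWWW.WWWWWWW.WWW.WWWWWWWW.W
262 .WWWWWWWWWWWW.WWW.WWWWWWW.WWW..WWW.WW.WWWWW.WWW.WWWWWWW
263 ..WWWWWW.WWWWW.WWWWW.W.W.WWWWWWWWWWWWWW...W.WWW.WWWW..W
264 ....WWWWWWWWWWWW.WWWWWWWWWWWW.WWWW.W.....WWWWWWW.WWW..W
265 ......WWWWWW.WWW.WW.WWWWWWWWWWWWW.WWW...WWWW.W.WWWWWWWW
266 ........WWWWWWWWWWWWWW..WW.WWWWWWWWWWWW.W.WWWWWW.WWW.WW
267 .........WWWWWW.WWWWWWW.W.WWWWWWWWWWWWWWW.WWW.WWW.WWWWW
268 W..........WWWWWWWWWW.WWWWWWWW.WWWWWWWWWW.W..WWWWWWWWW.
269 WWW..........WWWWWWWWWWWWWWWWWWWW.W.WWWWWWWWWWWWW.WW.WW
270 WWWWW..........WWWWW.WWWWWWWWWWWW.W.WWWWWWWWWW.WWWWWWW.
271 WWWWWW..........WWWWWWWWW.WWWWWWWWW.WWWWWWWWWWWWWWWWWWW
272 WWWWWWWWW.........WWWWW.WWWWWWWWWWW.WWW.W.WWWWW...WWWWW
273 WWWWWWWWWWW........WWWWWWWWWWW.
[... 1463 characters left out ...]
.
298 .........ooooooooo.WWWWWWWWWWWWWWWWWWWWWWWWWWWWWWWWWW..
299 .........oooooooo.WWWWWWWWWWWWWWWWWWWWWWWWWWWWWWWWWWWWW
300 .........ooooooo.WWWWWWWWWWWWWWWWWWWWWWWWWWWWWWWWWWWWWW
301 .........ooooooo..WWWWWWWWWWWWWWWWWWWWWWWWWWWWWWWWWWWWW
302 ..........oooooo...WWWWWWWWWWWWWWWWWWWWWWWWWWWWWWWWWWWW
303 ............oo......WWWWWWWWWWWWWWWWWWWWWWWWWWWWWWWWWWW
304 ........W............WWWWWWWWWWWWWWWWWWWWWWWWWWWWWWWWWW
305 ......WWWW....WWW.....WWWWWWWWWWWWWWWWWWWWWWWWWWWWWWWWW
blade -6/-21/+40 top px [[394.3, 241.0], [386.2, 236.5], [417.6, 260.8]] handle top [383.6 220.4] ears [[299.2, 206.7], [306.6, 202.3]]
clip 0.0 0.0 0 wedge in stand [273.1 -13.1 169. ] F stand [-1.1 -1.1 -0.5] t 32.95
```

The red handle is upright and the orange clip sits on the blade, both in the tray within 1–2 px of where I predicted. The gripper is clear, so I'm handing in.

```bash
python3 -c "
from station import bot
o=bot.get_obs(); print(o['t'],o['contact_force'],abs(o['joint_vel']).max()); print(bot.hand_in())"
```

```text
32.95 [ 1.23862808 -0.93995467 -0.4607906 ] 0.01216528947203544
the job is handed in; nothing more can be done
None
```

The clip was sprung off the shaft, and it and the wedge now sit upright in the tray; handed in at 33 s. At the start the fingers pressed on the toolbox (not on your list) with 17 N, and while I was finding the shaft's height the wedge pressed on it with up to about 14 N.

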